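# Level the casting board and hold the spirit level down

## Robot

A 6-joint arm with a two-finger parallel gripper is mounted at the origin on the work surface. World frame = base frame: x ahead of the robot, y to its left, z up, the work surface at z = 0. Lengths are in m, angles in rad, forces in N, time in s.
With the tool pointing down it reaches from about 0.3 to 0.75 m from the base axis. Payload 8.5 kg.
Tool frame: the origin (TCP) lies between the finger pads; the fingertips stand 17 mm ahead of it and the grasp point (between the pads) lies 2 mm behind it; z points along the fingers, y is the direction in which the jaws open and shut (so a half turn about z gives the same grasp; the last joint's range is limited). The gripper opens to 85 mm and grips with 20 to 120 N. Pads are 22 mm wide; open, the fingers measure 114 mm over their backs; the gripper's body (76 mm by 85 mm) begins 54 mm behind the grasp point. The pads swing forward as they close: fully open they stand 13 mm farther back than shut.
Start: joints at [-1.535, 0.381, 1.297, -0, 1.464, -0.215], TCP at [0.136, -0.533, 0.248] pointing down, gripper open.
Joint ranges: [-3.11, 3.11], [-0.89, 2.33], [0.22, 2.48], [-1.42, 4.56], [0.17, 2.85], [-2.88, 2.88]. Speed limits (rad/s): [2.39, 2.39, 3.14, 3.14, 3.14, 3.14].

## Interface

Orientations are given as a 3x3 rotation matrix whose columns are the frame's x, y, z axes.
In Python, from rig import readout, imaging, manip gives the robot as it stands. The module is installed in compiled form; this text tells all that it offers.
- The arm moves only by the shell command python3 -m handwheel 'ROWS' [FORCE]. ROWS is JSON, one flat list of numbers, 7 for each row, row after row: the shift along the world's x, y, z in m, then the turn, a rotation vector about the world's x, y, z in rad, then the opening, from -1 (shut) to 1 (fully open). A call has 1 to 20 rows; each row shifts and turns the pose as measured when the row begins; what a row does not reach is not made up. A row lasts 1/10 s, in which the tool goes at most 50 mm and 8.59 degrees, less where a joint would pass 70% of its speed; a pose out of reach is approached as far as the arm can. A call with a gripper value outside its range is refused whole. The fingers move at their own pace and stop on an object; FORCE is the grip in N (left out, the last holds). Time passes only in rows, so rows that do not move let the fingers close. It gives the time, the measured TCP pose, the force and the opening at its end, in the units of the state.
- readout.get_state(): the state, without advancing time (a new reading comes with each control period).
- imaging.capture(name): name is "side" or "top"; returns the picture (480x640x3 uint8, red, green, blue); there is no depth.
- imaging.camera_info(name): a dict with "K" (3x3 intrinsics, pixels), "R" (3x3) and "t" (3): a world point X has camera coordinates R X + t. Camera axes: x right, y down, z forward; pixel columns grow to the right and rows downward; lengths in m; the calibration is good to about 2 mm. A picture is of the moment at which its call begins. camera_info takes no time and is no camera call.
- manip.job_done(): hands the job in, once; it reports no verdict.
The state is a dict: "time": time; "joints": joint angles; "qd": joint speeds; "effort": joint torques, N m; "tool_pos": TCP position; "ee_rot": TCP orientation; "force": force on the tool from outside, world axes, zero at the start; "torque": the same for the moment, N m; "grip_width": opening from 0.0 (shut) to 1.0 (fully open).
Only numpy, scipy, OpenCV 4.12 (cv2) and the standard library are available. Lean on these libraries where they do the work, as an engineer would, in place of code of your own. Each camera call takes 0.05 s, during which the arm holds its last target.

## Task

Level this casting board: swing the flat guard arm a full quarter turn, to its stop, off the knob of the levelling foot, then turn that knob until the bubble of the spirit level standing on the board rests midway between its two lines, without touching the level meanwhile. Then press the level's round thumb pad down well past half its travel, without leaning hard on it, and finish while still pressing, bubble centred; the program ends holding it so. Leave the jars, the bowl and the palette knife where they are.

Things in the scene. Friction and masses are not known exactly. Their poses are not given: they have to be found in the camera images.
- board: Plywood casting board, 200 x 380 x 12 mm, top about 62 mm above the bench, with a fixed grey open mould (84 x 170 x 20 mm) on its near right part. Two fixed feet 100 mm in from its right end; one screw foot near its left end, which starts too low. Origin: midway over the fixed feet, 19 mm below the top face. x: across, away from the robot; y: along it, to the knob end; z: up.
- guard_handle (a point): Upright steel handle post, 16 mm diameter, rising 45 mm from the free end of the flat steel guard arm. This point is on its axis, 26 mm above the arm's upper face, 19 mm below the post's top. The arm is 22 mm wide, 8 mm thick, its lower face 42 mm above the board's top; closed, it lies over the knob with 4 mm of air.
- guard_hinge (a point): Point on the guard arm's upright hinge axis, at the height of guard_handle and 125 mm from it. The pivot post is 20 mm in diameter.
- guard (a joint): Guard arm angle, rad: 0 = closed stop (arm over the knob, pointing towards the robot), 1.571 = open stop (arm pointing outward over the left end of the board, clear of the knob). It opens clockwise seen from above, stays where it is left, about 1 N at the post moves it.
- knob_grip (a point): Black knob of the levelling foot: a disc, 52 mm diameter, 8 mm thick, flat on the board, with an upright grip bar 52 mm long, 13 mm thick, rising from 8 to 38 mm above the board. This point is on the turning axis, 30 mm above the board's top, 8 mm below the bar's top. x: along the grip bar; z: up. The axis lies 80 mm from the guard's hinge axis, towards the robot.
- foot_knob (a joint): Angle of the knob, rad, growing clockwise seen from above (stops at -2.3 and 2.3); clockwise raises that end of the board. It is stiff (about 0.12 N m) and stays where it is left. Which angle makes the board level differs from day to day; at the start 1 to 2.1 rad clockwise are needed.
- level: Spirit level, an aluminium box section 200 mm long (y), 34 mm wide (x), 30 mm tall (z) with black end caps, 0.35 kg, standing loose on the board and lying roughly along it. Origin: centre of its underside; y: along it, towards its vial half and the knob end of the board.
- vial_center (a point): Top of the middle of the vial: a yellow-green tube 64 mm long along the level, in the level's top, 55 mm from the level's middle towards the knob. Two black lines stand round it 23 mm apart, midway about this point; the pale bubble in it is about 15 mm long.
- bubble (a joint): Bubble position in the vial, m: 0 = midway between the two lines, positive = towards the knob end, limits +-0.024. The bubble goes to the higher end; 1 rad of clockwise turn of the knob moves it about +10 mm, and it needs about 1.2 s to settle. Pressing the thumb pad moves it about -1 mm.
- pad_top (a point): Centre of the top of the round black rubber thumb pad, 30 mm diameter, on the middle of the level, standing 10 mm above the level's top face.
- thumb_pad (a joint): How far the thumb pad is pressed, m: 0 = up, 0.006 = fully down. Spring: 2 N to start, 8 N fully down; it springs back when let go.
- jar_big: Bystander: jar with a white lid, 84 mm diameter, 85 mm tall. Origin: centre of its underside.
- jar_small: Bystander: jar with a black lid, 52 mm diameter, 65 mm tall. Origin: centre of its underside.
- mixing_bowl: Bystander: steel bowl, 170 mm across, 80 mm tall. Origin: centre of its underside.
- palette_knife: Bystander: spatula about 200 mm long lying flat. Origin: its underside, near its middle.
Things that resemble listed ones, but are neither listed nor needed, are in the scene too. There is more than one size of the level; the one meant has the size given above.

How it is judged:
By the outcome, as a careful person would: the job done as asked, in the order asked, and still so for the second after the job is handed in, while the arm keeps its last pose, push and grip.
It also fails if it takes over 72 s, if anything falls off the work surface, if the arm or the gripper's body presses on something with over 40 N, if the wrist force passes 120 N, or if a joint passes its speed limit or range.

## Working session

There is one attempt and no reset: what is moved stays moved. The work goes in short steps, Python scripts to look and compute and a shell command to move; the robot and the scene stay as the last step left them, time stands still between calls to the robot, and variables do not carry over. Pictures are saved under pics/ and viewed, and the job is handed in when it is done.

```bash
mkdir -p pics
cat > h.py <<'E'
import numpy as np, cv2
from rig import readout, imaging, manip
def snap(cam,fn,crop=None,s=1):
    im=imaging.capture(cam)[:,:,::-1].copy()
    cv2.imwrite('pics/raw_'+fn+'.png',im)
    if crop: x0,y0,x1,y1=crop; im=im[y0:y1,x0:x1]
    if s!=1: im=cv2.resize(im,None,fx=s,fy=s,interpolation=cv2.INTER_CUBIC)
    cv2.imwrite('pics/'+fn+'.png',im)
def crop(src,fn,c,s):
    im=cv2.imread('pics/raw_'+src+'.png');x0,y0,x1,y1=c
    cv2.imwrite('pics/'+fn+'.png',cv2.resize(im[y0:y1,x0:x1],None,fx=s,fy=s,interpolation=cv2.INTER_CUBIC))
def ray(cam,u,v):
    c=imaging.camera_info(cam);K,R,t=[np.array(c[k],float) for k in('K','R','t')];t=t.ravel()
    return -R.T@t, R.T@np.linalg.inv(K)@np.array([u,v,1.])
def atz(cam,u,v,z):
    o,d=ray(cam,u,v); return o+d*(z-o[2])/d[2]
def proj(cam,X):
    c=imaging.camera_info(cam);K,R,t=[np.array(c[k],float) for k in('K','R','t')]
    p=K@(R@np.array(X)+t.ravel()); return p[:2]/p[2]
def tri(u1,u2):
    o1,d1=ray('top',*u1);o2,d2=ray('side',*u2)
    s=np.linalg.lstsq(np.c_[d1,-d2],o2-o1,rcond=None)[0]
    a=o1+s[0]*d1;b=o2+s[1]*d2; return (a+b)/2,np.linalg.norm(a-b)
E
python3 - <<'E'
from h import *
np.set_printoptions(precision=4,suppress=True)
snap('top','t0');snap('side','s0')
for c in('top','side'):
    print(c,ray(c,320,240)); print(imaging.camera_info(c)['K'])
s=readout.get_state();print(s['tool_pos'],s['ee_rot'],s['force'],s['time'],s['grip_width'])
E
```

```text
top (array([ 0.341 , -0.0147,  1.733 ]), array([ 0.1177,  0.0152, -0.9937]))
[[574.511    0.     340.6418]
 [  0.     574.511  232.4614]
 [  0.       0.       1.    ]]
side (array([-0.0049,  0.8285,  1.2854]), array([ 0.3644, -0.5374, -0.7606]))
[[620.2618   0.     321.8691]
 [  0.     620.2618 233.8365]
 [  0.       0.       1.    ]]
[ 0.1365 -0.5325  0.2478] [[ 0.9687  0.2482 -0.    ]
 [ 0.2482 -0.9687  0.0013]
 [ 0.0003 -0.0013 -1.    ]] [-0.3344 -0.0421  0.0362] 0.1 0.9989389160864218
```

View pics/t0.png

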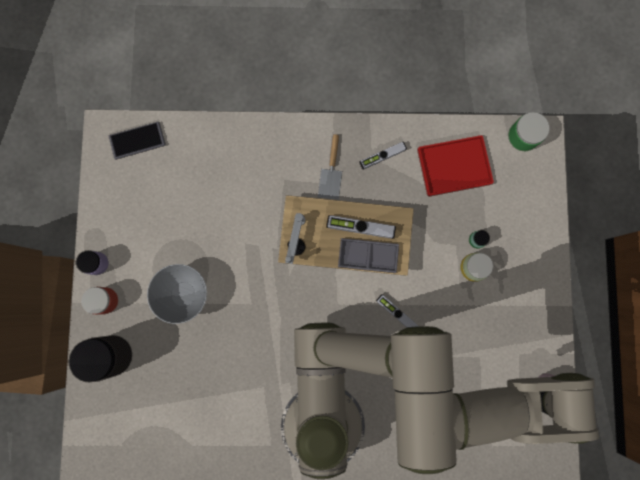

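View pics/s0.png

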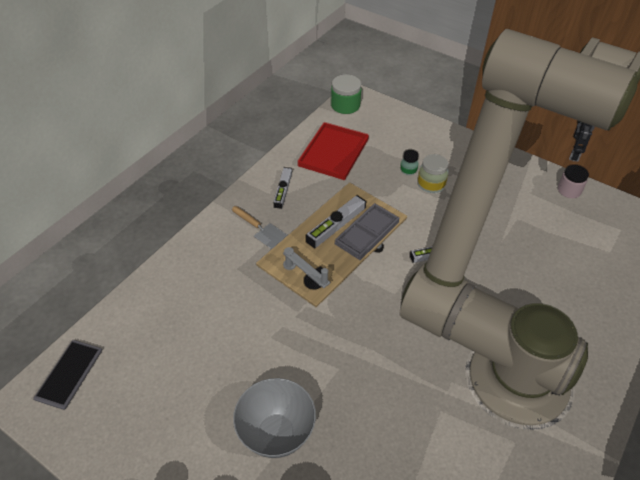

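Candidates for the level in the top view are (361,226) on the board, (384,153) beyond it and (392,307) near the arm. Only the first stands on the board and looks long enough to be 200 mm. I'll enlarge it to confirm.

Run:
```python
from h import *
crop('t0','t0c',(270,185,430,285),5)
crop('s0','s0c',(250,175,410,310),5)
```

```text
(no output)
```

View pics/t0c.png

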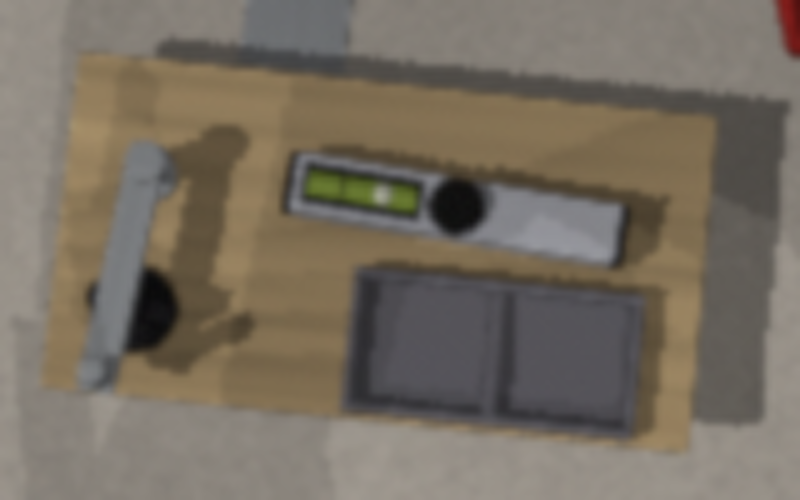

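View pics/s0c.png

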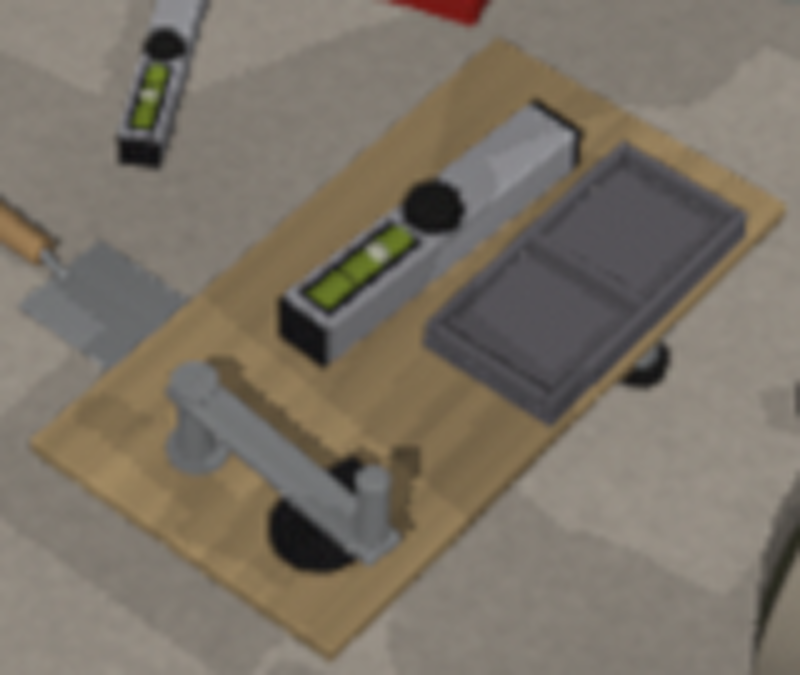

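The on-board level runs in the crop from (287,182) to (622,235). That is about 67 px, or 200 mm, so it is the one meant; the other two are shorter. The bubble sits towards the pad, so the knob end is low. In the full side image the handle post top is at about (324.4,270) and the hinge top at about (289,250.6).

Run:
```python
from h import *
np.set_printoptions(precision=4,suppress=True)
T=lambda x,y:(270+x/5,185+y/5); S=lambda x,y:(250+x/5,175+y/5)
for n,a,b in [('handletop',T(92,368),S(372,475)),('hingetop',T(147,155),S(195,378)),
 ('pad',T(458,207),S(433,203)),('bd near-left',T(43,387),S(330,658)),('far-left',T(80,53),S(32,443)),('far-right',T(716,116),S(500,40)),('near-right',T(690,450),S(783,210)),
 ('lev vialend center top',T(292,183),S(306,320)),('lev other end',T(622,234),S(557,117)),
 ('vialends',T(307,183),S(322,294)),('v2',T(418,197),S(400,240))]:
    p,e=tri(a,b);print(n,p,e, 'top@', end=' ')
    print(atz('top',*a,p[2]))
```

```text
handletop [0.477  0.0965 0.1521] 0.002388651568684731 top@ [0.4759 0.0959 0.1521]
hingetop [0.6015 0.0697 0.1098] 0.00047259893358873677 top@ [0.6018 0.0698 0.1098]
pad [ 0.5771 -0.1085  0.0929] 0.0027905177176108338 top@ [ 0.5758 -0.1091  0.0929]
bd near-left [0.4748 0.1324 0.0484] 0.003286839257236394 top@ [0.4733 0.1317 0.0484]
far-left [0.6725 0.1138 0.0525] 0.0012531055115477998 top@ [0.6719 0.1135 0.0525]
far-right [ 0.6368 -0.2652  0.0537] 0.0016301860975729968 top@ [ 0.6376 -0.2649  0.0537]
near-right [ 0.4404 -0.2479  0.0485] 0.002413091820565262 top@ [ 0.4393 -0.2483  0.0485]
lev vialend center top [ 0.5916 -0.0128  0.0809] 0.0019134243329467704 top@ [ 0.5907 -0.0132  0.0809]
lev other end [ 0.562  -0.2047  0.0857] 1.723627736685766e-05 top@ [ 0.562  -0.2048  0.0857]
vialends [ 0.5889 -0.0218  0.0947] 0.000309904509995423 top@ [ 0.5887 -0.0218  0.0947]
v2 [ 0.5838 -0.0863  0.0802] 0.000989229299270303 top@ [ 0.5833 -0.0866  0.0802]
```

```bash
python3 -m handwheel '[0.019,0.035,0,0,0,0.149,-0.2,0.019,0.035,0,0,0,0.149,-0.2,0.019,0.035,0,0,0,0.149,-0.2,0.019,0.035,0,0,0,0.149,-0.2,0.019,0.035,0,0,0,0.149,-0.2,0.019,0.035,0,0,0,0.149,-0.2,0.019,0.035,0,0,0,0.149,-0.2,0.019,0.035,0,0,0,0.149,-0.2,0.019,0.035,0,0,0,0.149,-0.2,0.019,0.035,0,0,0,0.149,-0.2,0.019,0.035,0,0,0,0.149,-0.2,0.019,0.035,0,0,0,0.149,-0.2,0.019,0.035,0,0,0,0.149,-0.2,0.019,0.035,0,0,0,0.149,-0.2,0.019,0.035,0,0,0,0.149,-0.2,0.019,0.035,0,0,0,0.149,-0.2,0.019,0.035,0,0,0,0.149,-0.2,0.019,0.035,0,0,0,0.149,-0.2]' 20
cat > st.py <<'E'
from h import *
np.set_printoptions(precision=4,suppress=True)
s=readout.get_state();R=s['ee_rot']
print('t',round(s['time'],2),'p',s['tool_pos'],'yaw_y',np.degrees(np.arctan2(R[1][1],R[0][1])).round(1),'z',np.array(R)[:,2],'F',np.array(s['force']),'M',np.array(s['torque']),'g',round(s['grip_width'],3),'q',np.array(s['joints']))
E
python3 st.py
python3 - <<'E'
from h import *
print(atz('top',270+133/5,185+308/5,.06),atz('side',250+315/5,175+520/5,.06))
E
```

```text
time: 1.9
tool_pos: [0.483, 0.1234, 0.2432]
ee_rot: [[-0.982, 0.186, -0.006], [0.186, 0.982, -0.005], [0.005, -0.006, -1.0]]
force: [1.1, -0.4, -0.0]
grip_width: 0.399
t 1.9 p [0.483  0.1234 0.2432] yaw_y 79.3 z [-0.0059 -0.0051 -1.    ] F [ 1.1051 -0.3748 -0.0016] M [ 0.0521 -0.0303  0.0015] g 0.399 q [ 0.0148  0.2975  1.4404 -0.0051  1.4097 -1.3678]
[0.51910403 0.07910223 0.06      ] [0.52462654 0.07657595 0.06      ]
```

```bash
python3 -m handwheel '[-0.003,-0.015,-0.03,0,0,0,-0.2,-0.003,-0.011,-0.025,0,0,0,-0.2,0,0,0,0,0,0,-0.2]'
python3 st.py
python3 - <<'E'
from h import *
snap('top','t1',(270,185,370,285),6);snap('side','s1',(250,175,410,310),5)
p=readout.get_state()['tool_pos'];print(proj('top',p),proj('side',p))
E
```

```text
time: 2.2
tool_pos: [0.4783, 0.1026, 0.186]
ee_rot: [[-0.985, 0.172, -0.005], [0.173, 0.985, -0.004], [0.004, -0.005, -1.0]]
force: [0.6, 0.4, -0.3]
grip_width: 0.401
t 2.2 p [0.4783 0.1026 0.186 ] yaw_y 80.1 z [-0.0049 -0.0041 -1.    ] F [ 0.609   0.3707 -0.2735] M [0.0394 0.0053 0.0034] g 0.401 q [-0.0292  0.3365  1.5624 -0.0045  1.2474 -1.4252]
[284.94042374 255.9602514 ] [322.49249129 261.40209509]
```

View pics/s1.png

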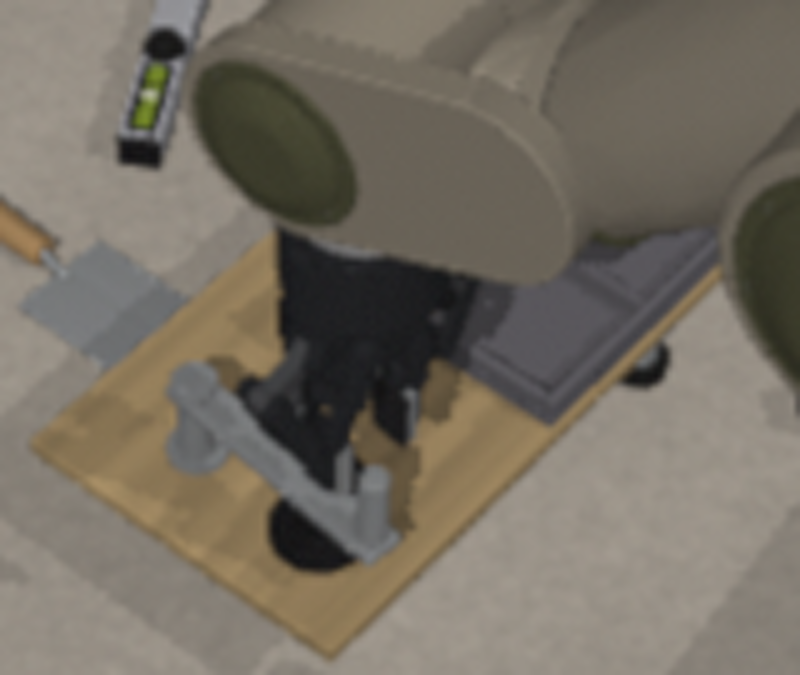

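View pics/t1.png

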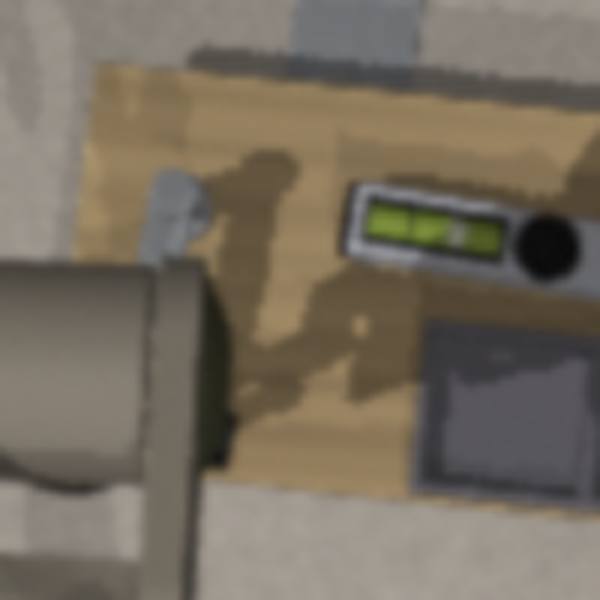

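The side crop shows the two fingertips at (345,470) and (410,400), behind and above the post top at (372,480). I'll shift about 6 mm in -y and go down around the post.

```bash
python3 -m handwheel '[-0.001,-0.006,0,0,0,-0.03,-0.2,0,0,0,0,0,0,-0.2]'; python3 st.py
python3 - <<'E'
from h import *
p=readout.get_state()['tool_pos'].copy();p[2]=.152;print(proj('side',p),proj('top',p))
E
```

```text
time: 2.5
tool_pos: [0.4797, 0.0965, 0.1911]
ee_rot: [[-0.979, 0.205, 0.004], [0.205, 0.979, -0.004], [-0.005, -0.003, -1.0]]
force: [0.7, -0.2, 0.7]
grip_width: 0.397
t 2.5 p [0.4797 0.0965 0.1911] yaw_y 78.1 z [ 0.0041 -0.0042 -1.    ] F [ 0.6824 -0.1903  0.6875] M [ 0.0136 -0.0012 -0.0151] g 0.397 q [-0.0419  0.3276  1.5595 -0.0042  1.2502 -1.4045]
[323.92032433 269.61789841] [288.21933397 257.22624696]
```

```bash
python3 -m handwheel '[-0.001,0,-0.02,0,0,0,-0.2,-0.001,0,-0.015,0,0,0,-0.2,0,0,-0.012,0,0,0,-0.2,0,0,-0.004,0,0,0,-0.2]'; python3 st.py;python3 - <<'E'
from h import *
snap('side','s2',(270,215,370,300),7)
E
```

```text
time: 2.9
tool_pos: [0.4798, 0.0959, 0.1431]
ee_rot: [[-0.978, 0.208, 0.014], [0.208, 0.978, -0.004], [-0.015, -0.001, -1.0]]
force: [-0.7, 0.4, -0.8]
grip_width: 0.4
t 2.9 p [0.4798 0.0959 0.1431] yaw_y 78.0 z [ 0.0141 -0.0044 -0.9999] F [-0.7342  0.3908 -0.7662] M [-0.0341  0.0263  0.0443] g 0.4 q [-0.0432  0.3821  1.6369 -0.0043  1.1083 -1.4024]
```

View pics/s2.png

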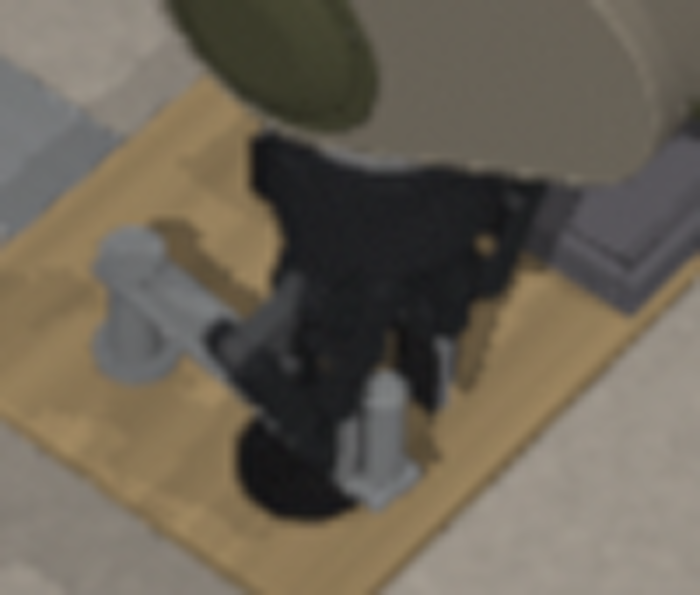

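Both fingers straddle the post: left finger at (345,450), right at (440,370), post at (385,400). Now the arc waypoints.

Run:
```python
import numpy as np
a=np.radians(168-6*np.arange(17));h=np.array([.602,.070])
P=h+.125*np.c_[np.cos(a),np.sin(a)]
for i in range(16): print(i,P[i+1].round(4),(P[i+1]-P[i]).round(4))
```

```text
0 [0.4831 0.1086] [0.0034 0.0126]
1 [0.4878 0.1208] [0.0047 0.0122]
2 [0.4937 0.1325] [0.0059 0.0117]
3 [0.5009 0.1435] [0.0071 0.011 ]
4 [0.5091 0.1536] [0.0082 0.0102]
5 [0.5184 0.1629] [0.0093 0.0093]
6 [0.5285 0.1711] [0.0102 0.0082]
7 [0.5395 0.1783] [0.011  0.0071]
8 [0.5512 0.1842] [0.0117 0.0059]
9 [0.5634 0.1889] [0.0122 0.0047]
10 [0.576  0.1923] [0.0126 0.0034]
11 [0.5889 0.1943] [0.0129 0.002 ]
12 [0.602 0.195] [0.0131 0.0007]
13 [0.6151 0.1943] [ 0.0131 -0.0007]
14 [0.628  0.1923] [ 0.0129 -0.002 ]
15 [0.6406 0.1889] [ 0.0126 -0.0034]
```

```bash
python3 -m handwheel '[-0.002,0,-0.003,0,0,0,-0.4,0.0034,0.0126,0,0,0,-0.105,-0.4,0.0047,0.0122,0,0,0,-0.105,-0.4,0.0059,0.0117,0,0,0,-0.105,-0.4,0.0071,0.011,0,0,0,-0.105,-0.4,0.0082,0.0102,0,0,0,-0.105,-0.4]'; python3 st.py
```

```text
time: 3.55
tool_pos: [0.5079, 0.1542, 0.1437]
ee_rot: [[-0.727, 0.686, 0.013], [0.686, 0.727, -0.014], [-0.019, -0.001, -1.0]]
force: [0.2, -1.4, -0.7]
grip_width: 0.3
t 3.55 p [0.5079 0.1542 0.1437] yaw_y 46.6 z [ 0.0134 -0.0136 -0.9998] F [ 0.1511 -1.3819 -0.6865] M [-0.0886  0.0747  0.028 ] g 0.3 q [ 0.0783  0.4459  1.5214 -0.016   1.162  -0.7297]
```

```bash
python3 -m handwheel '[0.0093,0.0093,-0.002,0,0,-0.105,-0.4,0.0102,0.0082,-0.001,0,0,-0.105,-0.4,0.011,0.0071,0,0,0,-0.105,-0.4,0.0117,0.0059,0,0,0,-0.105,-0.4,0.0122,0.0047,0,0,0,-0.105,-0.4,0.0126,0.0034,0,0,0,-0.105,-0.4]'; python3 st.py
```

```text
time: 4.15
tool_pos: [0.5767, 0.1953, 0.1446]
ee_rot: [[-0.157, 0.988, 0.005], [0.987, 0.158, -0.021], [-0.021, 0.002, -1.0]]
force: [-1.3, -0.7, -0.6]
grip_width: 0.299
t 4.15 p [0.5767 0.1953 0.1446] yaw_y 9.1 z [ 0.0054 -0.0207 -0.9998] F [-1.3498 -0.6672 -0.5552] M [-0.0928  0.1342 -0.0189] g 0.299 q [ 0.1408  0.5702  1.2846 -0.0221  1.2845 -0.0111]
```

```bash
python3 -m handwheel '[0.0125,0.000,-0.001,0,0,-0.105,-0.4,0.013,0.0,-0.001,0,0,-0.105,-0.4,0.013,-0.0007,0,0,0,-0.105,-0.4,0.012,-0.002,0,0,0,-0.08,-0.4]'; python3 st.py
```

```text
time: 4.55
tool_pos: [0.6236, 0.1936, 0.1434]
ee_rot: [[0.25, 0.968, -0.018], [0.968, -0.25, -0.022], [-0.026, -0.012, -1.0]]
force: [-40.3, -1.1, 3.0]
grip_width: 0.302
t 4.55 p [0.6236 0.1936 0.1434] yaw_y -14.5 z [-0.0178 -0.0221 -0.9996] F [-40.3014  -1.0812   3.0303] M [-0.1005  6.4002  0.0759] g 0.302 q [ 0.1274  0.6524  1.1262 -0.02    1.3835  0.3843]
```

```bash
python3 -m handwheel '[-0.005,0.0,0,0,0,0,-0.4,0,0,0,0,0,0,-0.2]'; python3 st.py;python3 - <<'E'
from h import *
snap('side','s3',(250,175,410,310),5);snap('top','t3',(270,185,430,285),5)
E
```

```text
time: 4.75
tool_pos: [0.6145, 0.1951, 0.143]
ee_rot: [[0.251, 0.967, -0.03], [0.968, -0.252, -0.02], [-0.027, -0.024, -0.999]]
force: [0.8, -0.8, -0.8]
grip_width: 0.398
t 4.75 p [0.6145 0.1951 0.143 ] yaw_y -14.6 z [-0.0303 -0.0203 -0.9993] F [ 0.7724 -0.801  -0.752 ] M [-0.0351 -0.0087  0.0194] g 0.398 q [ 0.1303  0.6435  1.1454 -0.0165  1.3854  0.3881]
```

View pics/s3.png

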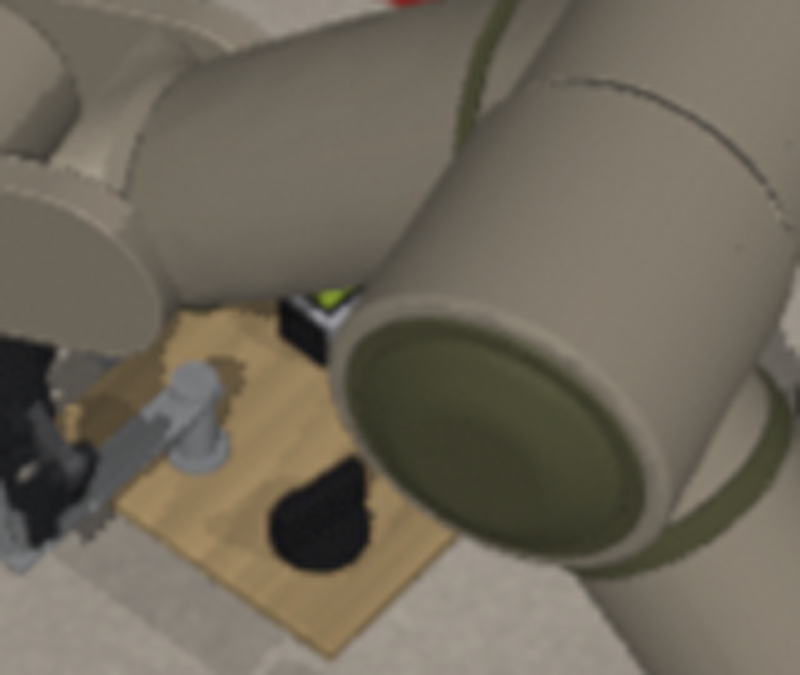

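View pics/t3.png

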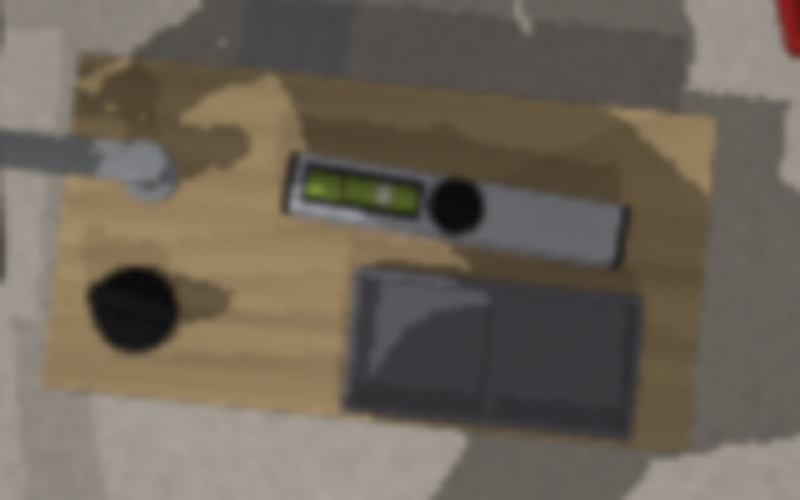

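The guard is open: in the top crop the arm points left from the hinge at (147,165), and the board has not shifted. I'll lift off and measure the knob bar.

```bash
python3 -m handwheel '[0,0,0.02,0,0,0,-0.2,0,0,0.03,0,0,0,-0.2,0,0,0.03,0,0,0,0.1]' | head -2;python3 - <<'E'
from h import *
def enh(fn,c,s):
    x0,y0,x1,y1=c
    im=cv2.imread('pics/raw_'+fn+'.png')[y0:y1,x0:x1]
    im=cv2.resize(im,None,fx=s,fy=s,interpolation=cv2.INTER_CUBIC).astype(float)
    return np.clip(im*4,0,255).astype('uint8')
a=enh('t3',(280,230,315,262),11);b=enh('s3',(295,260,335,295),10)
h=max(a.shape[0],b.shape[0]);o=np.zeros((h,a.shape[1]+b.shape[1],3),'uint8')
o[:a.shape[0],:a.shape[1]]=a;o[:b.shape[0],a.shape[1]:]=b
cv2.imwrite('pics/knob.png',o);print(a.shape)
E
python3 st.py
```

```text
time: 5.15
tool_pos: [0.615, 0.194, 0.2223]
(352, 385, 3)
t 5.15 p [0.615  0.194  0.2223] yaw_y -14.6 z [-0.0334 -0.0216 -0.9992] F [1.1777 0.4818 0.0621] M [-0.0211 -0.0367  0.0212] g 0.547 q [ 0.1289  0.5848  1.0214 -0.0172  1.5712  0.3844]
```

View pics/knob.png

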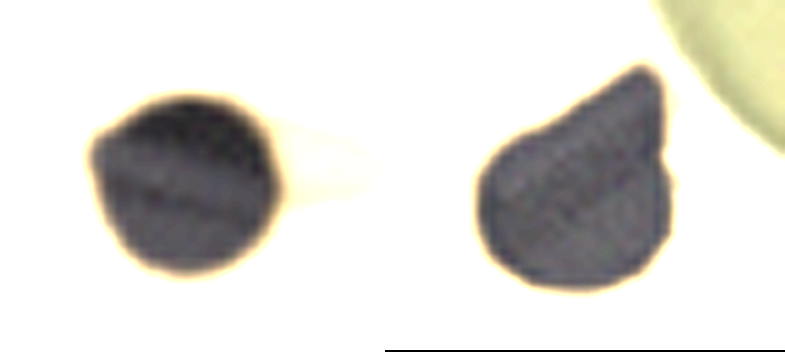

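```bash
python3 - <<'E'
from h import *
np.set_printoptions(precision=4,suppress=True)
T=lambda x,y:(280+x/11,230+y/11)
z=.096
for p in [(97,155),(268,195),(120,130),(265,170),(100,178),(250,213)]: print(p,atz('top',*T(*p),z))
a=atz('top',*T(97,155),z);b=atz('top',*T(268,195),z);print('mid',(a+b)/2,np.linalg.norm(a-b),np.degrees(np.arctan2((a-b)[1],(a-b)[0])))
print('disc',atz('top',*T(187,187),.064))
E
python3 - <<'E'
from h import *
snap('side','s4',(250,175,410,310),5);snap('top','t4',(270,185,430,285),5)
E
```

```text
(97, 155) [0.5223 0.0994 0.096 ]
(268, 195) [0.5122 0.0549 0.096 ]
(120, 130) [0.5289 0.0936 0.096 ]
(265, 170) [0.5188 0.0557 0.096 ]
(100, 178) [0.5163 0.0985 0.096 ]
(250, 213) [0.5075 0.0595 0.096 ]
mid [0.5173 0.0771 0.096 ] 0.045707304841707486 77.26696116180312
disc [0.5175 0.0777 0.064 ]
```

View pics/s4.png

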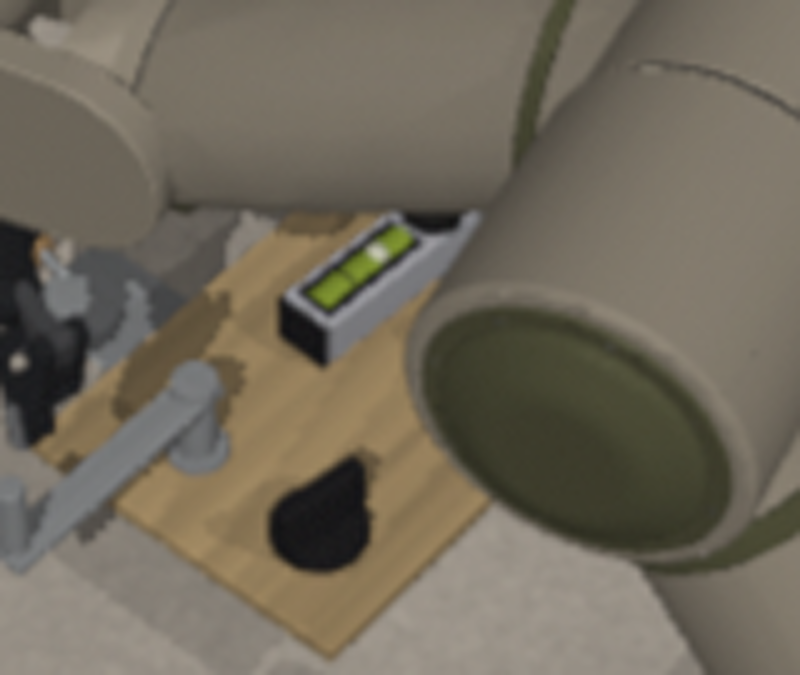

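The disc centre comes out near (0.519, 0.077) and the bar direction near 77°, so the jaw axis should be at -13°, which is about where it is now. I'll move over the knob and straighten the tool tilt.

```bash
python3 -m handwheel '[-0.024,-0.029,0,0.005,-0.008,0.01,0,-0.024,-0.029,-0.01,0.005,-0.008,0.01,0,-0.024,-0.029,-0.02,0.005,-0.008,0,0,-0.020,-0.026,-0.02,0.005,-0.008,0,0,0,0,0,0,0,0,0]' 50 | head -2;python3 st.py
python3 - <<'E'
from h import *
snap('side','s5',(250,175,410,310),5);snap('top','t5',(270,185,430,285),5)
E
```

```text
time: 5.75
tool_pos: [0.5218, 0.0778, 0.1745]
t 5.75 p [0.5218 0.0778 0.1745] yaw_y -13.4 z [ 0.0161 -0.0007 -0.9999] F [-0.0068  0.3412 -0.4019] M [ 0.0591 -0.0241  0.0207] g 0.502 q [-0.0769  0.4029  1.4914  0.0006  1.2311  0.1562]
```

View pics/s5.png

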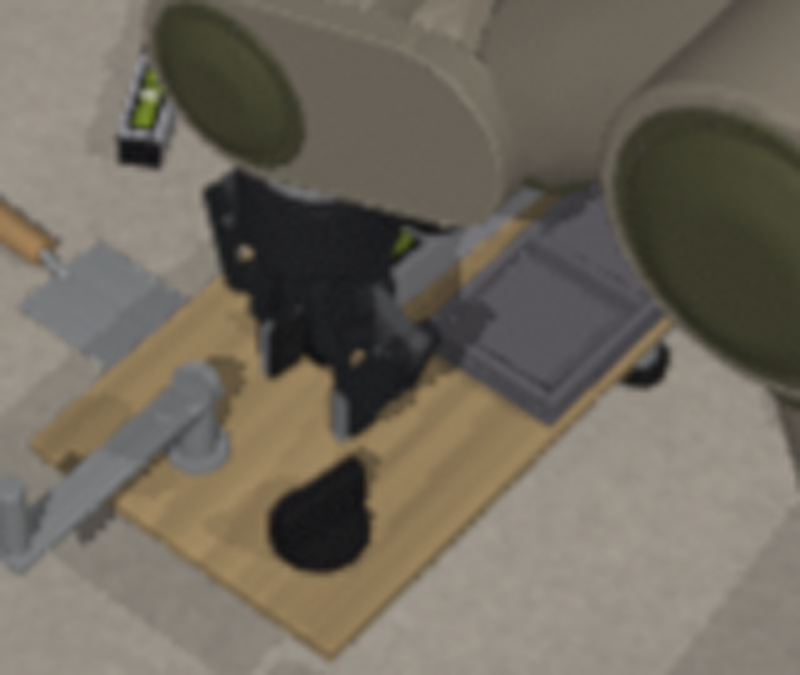

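View pics/t5.png

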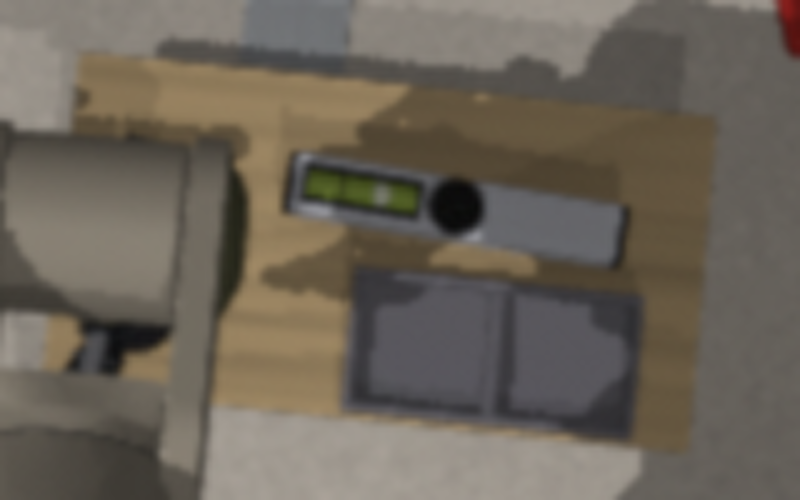

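```bash
python3 -m handwheel '[-0.001,0,-0.025,0,0.008,0,0,-0.001,0,-0.025,0,0.008,0,0,0,0,-0.018,0,0,0,0,0,0,-0.01,0,0,0,0,0,0,-0.002,0,0,0,0]' 50 | head -2;python3 st.py
python3 - <<'E'
from h import *
snap('side','s6',(270,215,370,300),7)
E
```

```text
time: 6.35
tool_pos: [0.5303, 0.0822, 0.0983]
t 6.35 p [0.5303 0.0822 0.0983] yaw_y -13.1 z [ 0.0203 -0.0012 -0.9998] F [-0.135   0.0122 -0.0644] M [ 0.0211  0.0113 -0.0464] g 0.494 q [-0.0671  0.5095  1.5678  0.0002  1.044   0.1613]
```

View pics/s6.png

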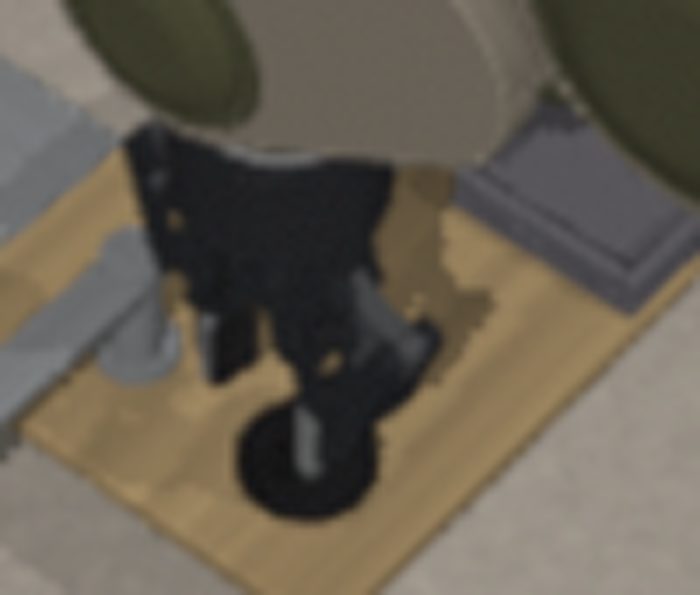

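I drifted about 10 mm in x during descent; the near finger at (310,450) is close to the bar. Correcting before closing.

```bash
python3 -m handwheel '[-0.007,-0.003,0,0,0.01,0,0,-0.004,-0.002,-0.001,0,0.01,0,0,0,0,0,0,0,0,0]' 50 | head -2;python3 st.py
python3 - <<'E'
from h import *
snap('side','s7',(270,215,370,300),7)
E
```

```text
time: 6.7
tool_pos: [0.5199, 0.0771, 0.0996]
t 6.7 p [0.5199 0.0771 0.0996] yaw_y -13.0 z [ 0.0031 -0.0016 -1.    ] F [ 0.0498 -1.0642 -0.0779] M [-0.0258 -0.0004  0.0328] g 0.498 q [-0.0777  0.4978  1.5859 -0.0015  1.0547  0.1508]
```

View pics/s7.png

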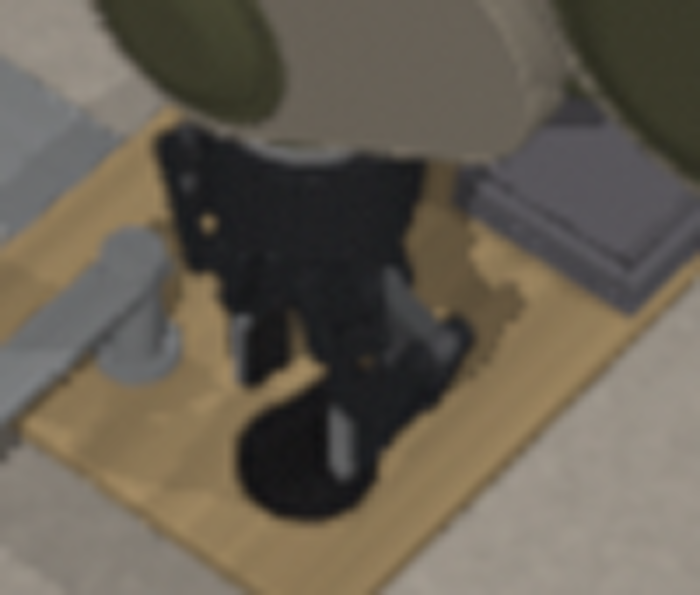

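```bash
python3 -m handwheel '[0,0,-0.005,0,0,0,0,0,0,0,0,0,0,-0.8,0,0,0,0,0,0,-0.8,0,0,0,0,0,0,-0.8,0,0,0,0,0,0,-0.8]' 50 | head -2;python3 st.py
python3 - <<'E'
from h import *
snap('top','t8',(320,205,380,245),12)
E
```

```text
time: 7.25
tool_pos: [0.5183, 0.0774, 0.0952]
t 7.25 p [0.5183 0.0774 0.0952] yaw_y -13.0 z [-0.     -0.0013 -1.    ] F [-0.5014 -2.2437  3.5555] M [-0.2419  0.002   0.0632] g 0.137 q [-0.0772  0.503   1.593  -0.0015  1.0455  0.1509]
```

View pics/t8.png

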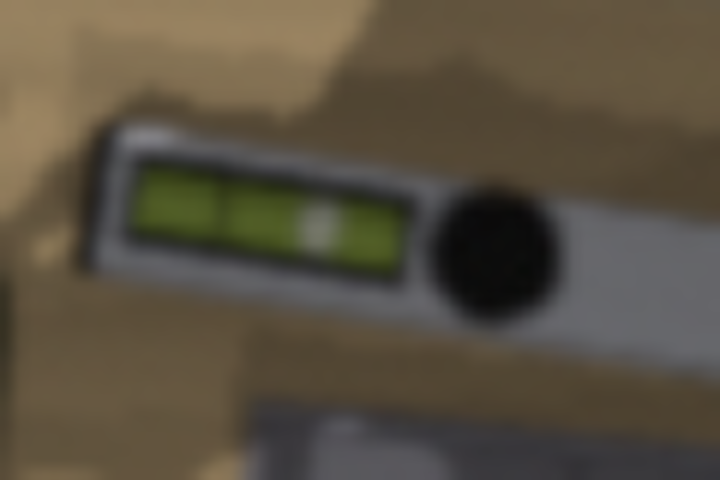

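Gripped (width 0.137, about 12 mm). In the crop the vial spans x = 135 to 400 with its middle at about 268, and the bubble is at about 318, so near -12 mm. I'll turn clockwise in small stages.

```bash
python3 -m handwheel '[0,0,0,0,0,-0.08,-0.8,0,0,0,0,0,-0.08,-0.8,0,0,0,0,0,-0.08,-0.8,0,0,0,0,0,-0.08,-0.8]' 60 | head -2;python3 st.py
```

```text
time: 7.7
tool_pos: [0.5175, 0.0777, 0.0956]
t 7.7 p [0.5175 0.0777 0.0956] yaw_y -31.9 z [-0.0019 -0.0012 -1.    ] F [-2.5382 -0.344   3.1481] M [-0.0044  0.3075  0.1395] g 0.134 q [-0.0767  0.5019  1.5934 -0.0015  1.0481  0.481 ]
```

```bash
python3 -m handwheel '[0,0,0,0,0,-0.08,-0.8,0,0,0,0,0,-0.08,-0.8,0,0,0,0,0,-0.08,-0.8,0,0,0,0,0,-0.08,-0.8,0,0,0,0,0,-0.08,-0.8,0,0,0,0,0,-0.08,-0.8,0,0,0,0,0,-0.08,-0.8,0,0,0,0,0,0,-0.8,0,0,0,0,0,0,-0.8,0,0,0,0,0,0,-0.8,0,0,0,0,0,0,-0.8,0,0,0,0,0,0,-0.8,0,0,0,0,0,0,-0.8,0,0,0,0,0,0,-0.8,0,0,0,0,0,0,-0.8,0,0,0,0,0,0,-0.8,0,0,0,0,0,0,-0.8,0,0,0,0,0,0,-0.8]' 60 | head -2;python3 st.py
cat > bub.py <<'E'
from h import *
import sys
np.set_printoptions(precision=4,suppress=True)
# rectify vial plane from given end pixels (top cam): centre+dir
def rect(cam,A,B,fn,w=16.):
    # A,B world pts of level vial ends axis; build strip 80mm x w mm at 10 px/mm
    im=imaging.capture(cam)[:,:,::-1].copy(); cv2.imwrite('pics/raw_'+fn+'.png',im)
    d=(B-A)/np.linalg.norm(B-A); n=np.array([-d[1],d[0],0]);c=(A+B)/2
    cor=[c+d*sx*.04+n*sy*w/2000 for sx,sy in((-1,1),(1,1),(1,-1),(-1,-1))]
    src=np.float32([proj(cam,p) for p in cor]);dst=np.float32([[0,0],[800,0],[800,w*10],[0,w*10]])
    return cv2.warpPerspective(im,cv2.getPerspectiveTransform(src,dst),(800,int(w*10)),flags=cv2.INTER_CUBIC)
fn=sys.argv[1]
A=np.array([.5895,-.0225,.091]);B=np.array([.5795,-.0855,.091])
o=[rect(c,A,B,fn+c,24.) for c in('top','side')]
cv2.imwrite('pics/'+fn+'.png',np.vstack(o))
E
python3 bub.py b1
```

```text
time: 9.5
tool_pos: [0.516, 0.079, 0.0965]
t 9.5 p [0.516  0.079  0.0965] yaw_y -64.9 z [-0.0042  0.0017 -1.    ] F [-1.5392 -0.1502  1.4697] M [-0.118   0.1038 -0.0836] g 0.134 q [-0.0758  0.4995  1.5948  0.0015  1.0517  1.0568]
```

View pics/b1.png

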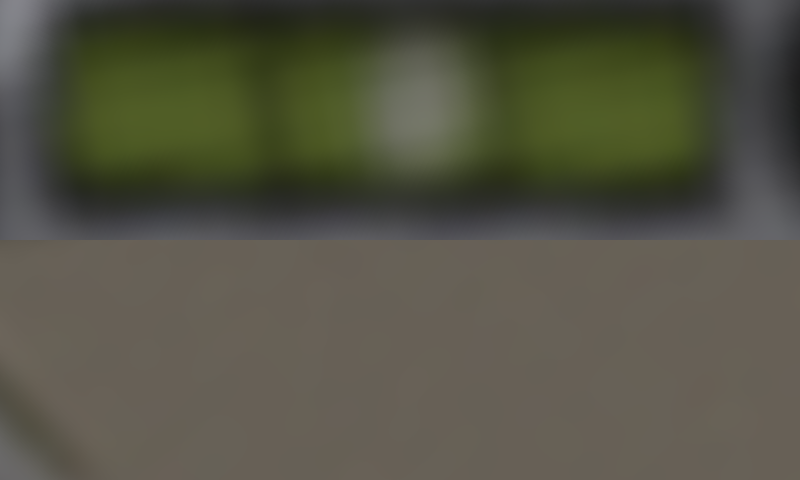

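Bubble centre at x = 427 px against the lines' middle at 387 (lines at 268 and 507), i.e. about -4 mm after 0.91 rad. Turning about 0.42 rad more.

```bash
python3 -m handwheel '[0,0,0,0,0,-0.08,-0.8,0,0,0,0,0,-0.08,-0.8,0,0,0,0,0,-0.08,-0.8,0,0,0,0,0,-0.08,-0.8,0,0,0,0,0,-0.08,-0.8,0,0,0,0,0,-0.02,-0.8,0,0,0,0,0,0,-0.8,0,0,0,0,0,0,-0.8,0,0,0,0,0,0,-0.8,0,0,0,0,0,0,-0.8,0,0,0,0,0,0,-0.8,0,0,0,0,0,0,-0.8,0,0,0,0,0,0,-0.8,0,0,0,0,0,0,-0.8,0,0,0,0,0,0,-0.8,0,0,0,0,0,0,-0.8,0,0,0,0,0,0,-0.8,0,0,0,0,0,0,-0.8,0,0,0,0,0,0,-0.8,0,0,0,0,0,0,-0.8]' 60 | head -2;python3 st.py
python3 bub.py b2
cat > prof.py <<'E'
import cv2,sys,numpy as np
im=cv2.imread('pics/%s.png'%sys.argv[1]).astype(float)[60:160]
b=im[:,:,0].mean(0); # blue: bubble bright, green vial dark
g=im[:,:,1].mean(0)
s=b.copy(); s-=np.percentile(s[150:650],30); s[:120]=0;s[660:]=0;s[s<15]=0
print('bubble centroid',(s*np.arange(800)).sum()/s.sum(), 'extent',np.where(s>s.max()/2)[0][[0,-1]])
e=lambda r:r.start+np.argmin(g[r])
print('lines',e(slice(220,320)),e(slice(460,560)),'green ends',[int(np.where(g>g[300:350].max()*.6)[0][i]) for i in(0,)])
# vial ends by half level
m=(g-b); t=m[130:230].mean()/2; w=np.where(m>t)[0]; print('vial',w[0],w[-1],(w[0]+w[-1])/2)
E
python3 prof.py b1;python3 prof.py b2
```

```text
time: 11.6
tool_pos: [0.5156, 0.0802, 0.0971]
t 11.6 p [0.5156 0.0802 0.0971] yaw_y -89.5 z [-0.0032  0.0047 -1.    ] F [-2.303   1.9307  1.8119] M [-0.1017  0.1535 -0.1157] g 0.138 q [-0.0748  0.4979  1.5957  0.0051  1.0516  1.4838]
bubble centroid 417.4164158453081 extent [371 465]
lines 268 504 green ends [0]
vial 67 704 385.5
bubble centroid 379.7192797593063 extent [334 424]
lines 267 502 green ends [0]
vial 67 704 385.5
```

View pics/b2.png

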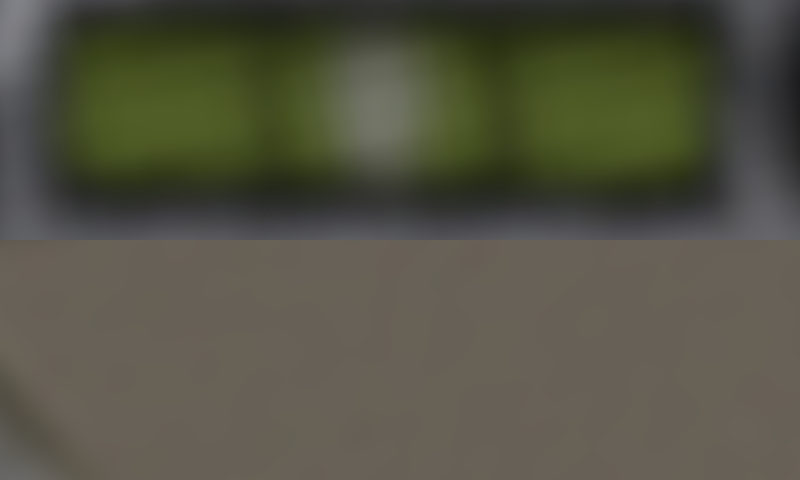

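The bubble is at 380 against 385, about +0.5 mm, which leaves room for the roughly -1 mm that pressing costs. Releasing and lifting, then re-checking.

```bash
python3 -m handwheel '[0,0,0,0,0,0,-0.6,0,0,0,0,0,0,-0.4,0,0,0,0,0,0,-0.2,0,0,0,0,0,0,0,0,0,0,0,0,0,0,0,0,0,0.02,0,0,0,0,0,0,0.03,0,0,0,0,0,0,0.03,0,0,0,0,0,0,0.02,0,0,0,0,0,0,0,0,0,0,0,0,0,0,0,0,0,0,0]' | head -2;python3 st.py
python3 bub.py b3; python3 prof.py b3
```

```text
t 11.7 p [0.5156 0.0802 0.0971] yaw_y -89.5 z [-0.0032  0.0047 -1.    ] F [-2.6262  0.5449  3.4237] M [-0.1015  0.1634 -0.1143] g 0.13 q [-0.0749  0.4979  1.5956  0.0051  1.0516  1.4838]
bubble centroid 379.58786384414134 extent [334 424]
lines 268 502 green ends [0]
vial 67 704 385.5validation failed for argument at $...
```

View pics/b3.png

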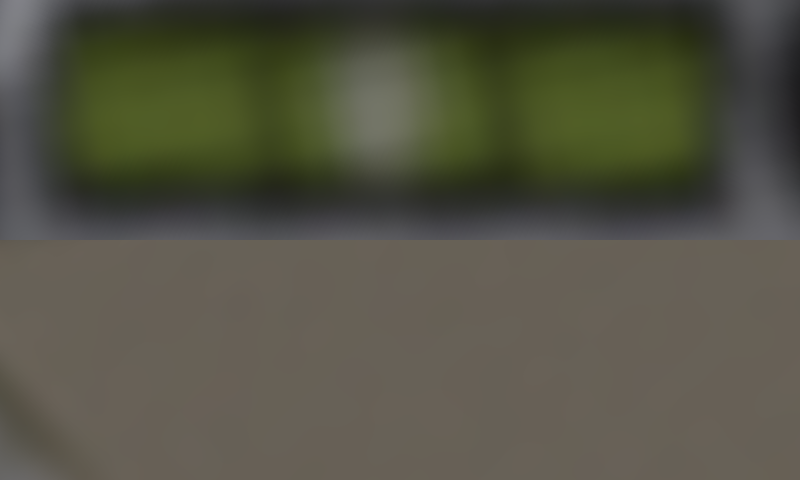

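The row count was wrong, so the call was refused and nothing moved. Retyping it.

```bash
python3 -m handwheel '[0,0,0,0,0,0,-0.6, 0,0,0,0,0,0,-0.4, 0,0,0,0,0,0,-0.2, 0,0,0,0,0,0,0, 0,0,0,0,0,0,0, 0,0,0.02,0,0,0,0, 0,0,0.03,0,0,0,0, 0,0,0.03,0,0,0,0, 0,0,0.02,0,0,0,0, 0,0,0,0,0,0,0, 0,0,0,0,0,0,0]' | head -2;python3 st.py
python3 bub.py b4; python3 prof.py b4
```

```text
time: 12.9
tool_pos: [0.5154, 0.0799, 0.1989]
t 12.9 p [0.5154 0.0799 0.1989] yaw_y -89.5 z [-0.0045  0.0048 -1.    ] F [ 0.1674  0.4171 -0.5756] M [-0.0309 -0.0064  0.0251] g 0.502 q [-0.0755  0.3755  1.4573  0.0046  1.3136  1.4846]
bubble centroid 370.67569595234227 extent [326 414]
lines 269 502 green ends [0]
vial 69 703 386.0
```

View pics/b4.png

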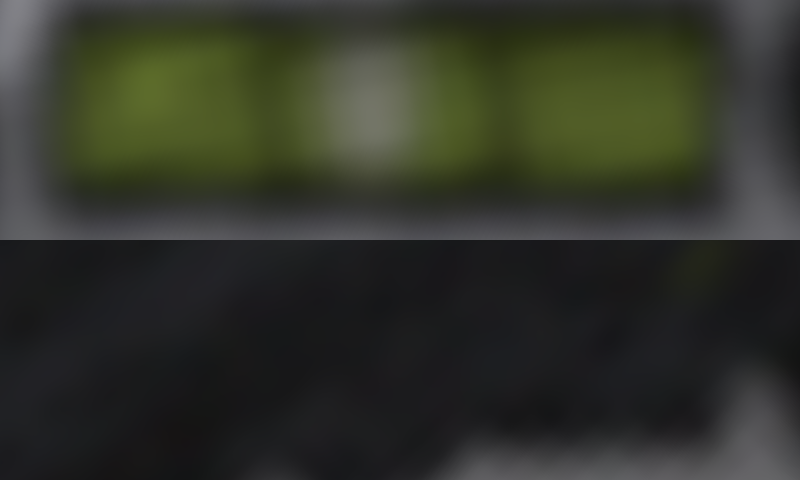

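```bash
python3 -m handwheel '[0,0,0.03,0,0,0,0, 0,0,0.03,0,0,0,0, 0,0,0.03,0,0,0,0, 0,0,0,0,0,0,0, 0,0,0,0,0,0,0, 0,0,0,0,0,0,0]' | head -2
python3 bub.py b5; python3 prof.py b5
```

```text
time: 13.6
tool_pos: [0.5133, 0.0799, 0.2833]
bubble centroid 314.2707037213724 extent [323 412]
lines 290 502 green ends [0]
vial 66 700 383.0
```

View pics/b5.png

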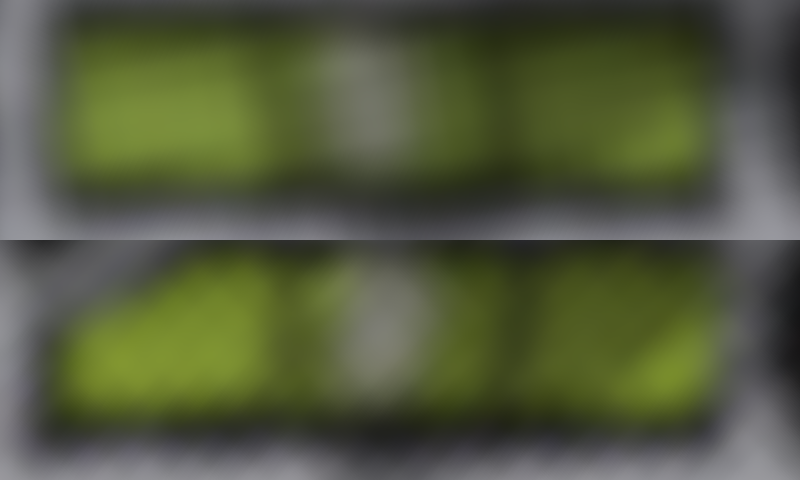

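Run:
```python
from h import *
crop('b5side','b5s',(250,175,410,310),5)
```

```text
(no output)
```

View pics/b5s.png

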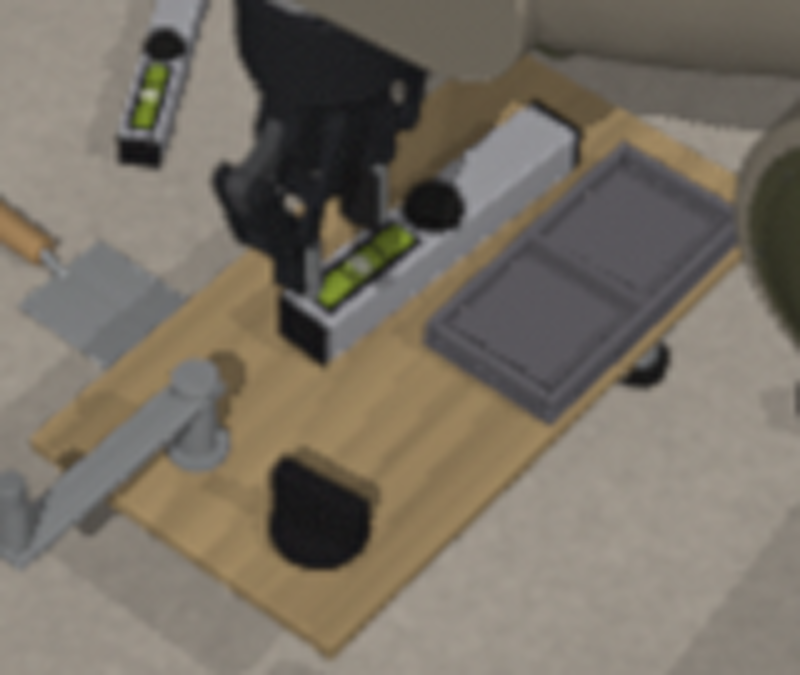

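The top view gives about +1.5 mm and the side view about +1.2 mm (bubble 388, lines 285 and 515), since the gripper load had been flexing the board by about -1 mm. With pressing at -1 mm, I want about +0.6 unpressed, so I'll regrip and turn back about 0.06 rad.

```bash
python3 -m handwheel '[0,0,-0.03,0,0,0,0, 0.001,0,-0.04,0,0,0,0, 0.001,0,-0.04,0,0,0,0, 0,0,-0.03,0,0,0,0, 0,0,-0.02,0,0,0,0, 0,0,-0.01,0,0,0,0, 0,0,0,0,0,0,0]' | head -2; python3 st.py
```

```text
time: 14.4
tool_pos: [0.5126, 0.08, 0.1033]
t 14.4 p [0.5126 0.08   0.1033] yaw_y -89.5 z [-0.0272  0.0065 -0.9996] F [-0.0954 -0.0998  0.4407] M [-0.0533 -0.0073 -0.0005] g 0.5 q [-0.0757  0.493   1.5814  0.005   1.0948  1.4838]
```

```bash
python3 -m handwheel '[0.003,0,-0.004,-0.005,-0.02,0,0, 0,0,-0.002,0,-0.006,0,0, 0,0,0,0,0,0,-0.8, 0,0,0,0,0,0,-0.8, 0,0,0,0,0,0,-0.8, 0,0,0,0,0,0,-0.8]' 50| head -2; python3 st.py
```

```text
time: 15.0
tool_pos: [0.5169, 0.0803, 0.1003]
t 15.0 p [0.5169 0.0803 0.1003] yaw_y -89.5 z [ 0.0034  0.0018 -1.    ] F [ 0.6023  0.0779 -3.9319] M [-0.0402 -0.0721 -0.0519] g 0.135 q [-0.0735  0.493   1.5927  0.0024  1.0525  1.4871]
```

```bash
python3 -m handwheel '[0,0,0,0,0,0.05,-0.8, 0,0,0,0,0,0,-0.8, 0,0,0,0,0,0,-0.8]' 50| head -2; python3 st.py
```

```text
time: 15.3
tool_pos: [0.5169, 0.0801, 0.1001]
t 15.3 p [0.5169 0.0801 0.1001] yaw_y -86.6 z [ 0.0031  0.0017 -1.    ] F [ 0.2652  1.2814 -2.2499] M [ 0.1752 -0.0801  0.0858] g 0.137 q [-0.0737  0.4935  1.5926  0.0023  1.0525  1.4367]
```

Yaw turned back by 2.9° (0.05 rad). Releasing and looking.

```bash
python3 -m handwheel '[0,0,0,0,0,0,-0.6, 0,0,0,0,0,0,-0.4, 0,0,0,0,0,0,-0.2, 0,0,0,0,0,0,0, 0,0,0.02,0,0,0,0, 0,0,0.03,0,0,0,0, 0,0,0.04,0,0,0,0, 0,0,0.04,0,0,0,-0.4, 0,0,0.03,0,0,0,-1, 0,0,0.02,0,0,0,-1, 0,0,0,0,0,0,-1, 0,0,0,0,0,0,-1, 0,0,0,0,0,0,-1, 0,0,0,0,0,0,-1, 0,0,0,0,0,0,-1]' 50| head -2;python3 st.py
python3 bub.py b6; python3 prof.py b6
```

```text
time: 16.8
tool_pos: [0.5142, 0.0796, 0.2842]
t 16.8 p [0.5142 0.0796 0.2842] yaw_y -86.8 z [-0.0032  0.0012 -1.    ] F [-0.9866  0.2057  0.0083] M [-0.024   0.024  -0.0444] g -0.002 q [-0.0746  0.3053  1.3075  0.001   1.532   1.4409]
bubble centroid 345.10779425980985 extent [321 421]
lines 268 520 green ends [0]
vial 66 690 378.0
```

View pics/b6.png

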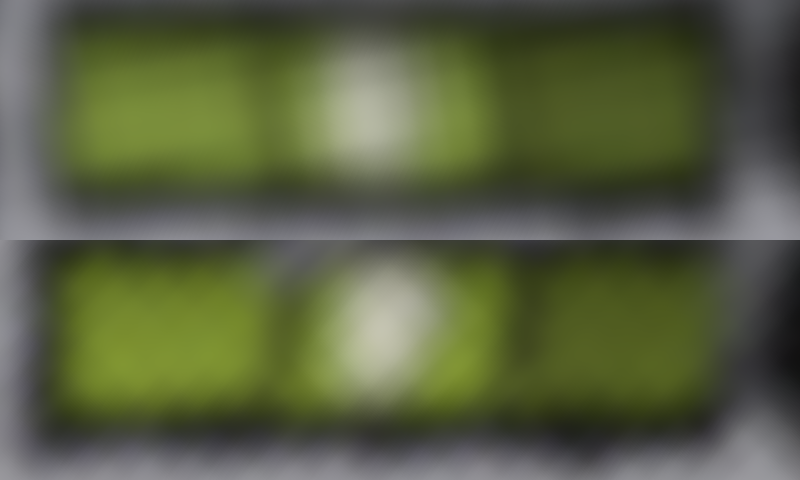

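The bubble is still about +1.4 mm: top 371 against 386, side about 385 against 402. The small turn was mostly taken up in the grip's give. I'll regrip, and this time compare the bubble before and after turning while gripped.

```bash
python3 -m handwheel '[0,0,-0.03,0,0,0,-0.2, 0.001,0,-0.04,0,0,0,0, 0.001,0,-0.04,0,0,0,0, 0,0,-0.03,0,0,0,0, 0,0,-0.02,0,0,0,0, 0,0,-0.01,0,0,0,0, 0,0,0,0,0,0,0]' 60| head -2; python3 st.py
```

```text
time: 17.6
tool_pos: [0.5159, 0.0796, 0.1084]
t 17.6 p [0.5159 0.0796 0.1084] yaw_y -86.8 z [-0.0005  0.001  -1.    ] F [-0.314  -0.1604 -0.2312] M [0.0408 0.002  0.0037] g 0.499 q [-0.0743  0.4816  1.5838  0.0011  1.0767  1.4408]
```

```bash
python3 -m handwheel '[0,0,-0.006,0,0,0,0, 0,0,-0.004,0,0,0,0, 0,0,0,0,0,0,-0.8, 0,0,0,0,0,0,-0.8, 0,0,0,0,0,0,-0.8, 0,0,0,0,0,0,-0.8, 0,0,0,0,0,0,-0.8, 0,0,0,0,0,0,-0.8, 0,0,0,0,0,0,-0.8, 0,0,0,0,0,0,-0.8, 0,0,0,0,0,0,-0.8, 0,0,0,0,0,0,-0.8, 0,0,0,0,0,0,-0.8]' 60| head -2; python3 st.py; python3 bub.py b7; python3 prof.py b7
python3 -m handwheel '[0,0,0,0,0,0.1,-0.8, 0,0,0,0,0,0,-0.8, 0,0,0,0,0,0,-0.8, 0,0,0,0,0,0,-0.8, 0,0,0,0,0,0,-0.8, 0,0,0,0,0,0,-0.8, 0,0,0,0,0,0,-0.8, 0,0,0,0,0,0,-0.8, 0,0,0,0,0,0,-0.8, 0,0,0,0,0,0,-0.8, 0,0,0,0,0,0,-0.8]' 60| head -2; python3 st.py; python3 bub.py b8; python3 prof.py b8
```

```text
time: 18.9
tool_pos: [0.5174, 0.0802, 0.101]
t 18.9 p [0.5174 0.0802 0.101 ] yaw_y -86.8 z [ 0.0056  0.0013 -1.    ] F [-0.561   1.9579 -2.345 ] M [ 0.1885 -0.0209  0.079 ] g 0.133 q [-0.0734  0.4922  1.5919  0.0019  1.0521  1.4405]
bubble centroid 362.8783226254224 extent [316 409]
lines 268 502 green ends [0]
vial 67 706 386.5
time: 20.1
tool_pos: [0.5175, 0.08, 0.1009]
t 20.1 p [0.5175 0.08   0.1009] yaw_y -81.3 z [ 0.0055  0.0015 -1.    ] F [ 0.5109  2.5864 -1.6019] M [ 0.108  -0.0552  0.1196] g 0.137 q [-0.0738  0.4924  1.5918  0.0022  1.052   1.3444]
bubble centroid 366.4490888565815 extent [320 412]
lines 267 502 green ends [0]
vial 66 704 385.0
```

Only about 0.35 mm moved, and the torque is now at the knob's breakaway of 0.12. A further 0.06 rad should transmit fully.

```bash
python3 -m handwheel '[0,0,0,0,0,0.06,-0.8, 0,0,0,0,0,0,-0.8, 0,0,0,0,0,0,-0.8, 0,0,0,0,0,0,-0.8, 0,0,0,0,0,0,-0.8, 0,0,0,0,0,0,-0.8, 0,0,0,0,0,0,-0.8, 0,0,0,0,0,0,-0.8, 0,0,0,0,0,0,-0.8, 0,0,0,0,0,0,-0.8, 0,0,0,0,0,0,-0.8]' 60| head -2; python3 st.py; python3 bub.py b9; python3 prof.py b9
python3 -m handwheel '[0,0,0,0,0,0,-0.6, 0,0,0,0,0,0,-0.4, 0,0,0,0,0,0,-0.2, 0,0,0,0,0,0,0, 0,0,0.02,0,0,0,0, 0,0,0.03,0,0,0,0, 0,0,0.04,0,0,0,0, 0,0,0.04,0,0,0,-0.4, 0,0,0.03,0,0,0,-1, 0,0,0.02,0,0,0,-1, 0,0,0,0,0,0,-1, 0,0,0,0,0,0,-1, 0,0,0,0,0,0,-1, 0,0,0,0,0,0,-1, 0,0,0,0,0,0,-1]' 50| head -2;python3 st.py
python3 bub.py b10; python3 prof.py b10
```

```text
time: 21.3
tool_pos: [0.5175, 0.08, 0.1008]
t 21.3 p [0.5175 0.08   0.1008] yaw_y -78.0 z [ 0.0054  0.0017 -1.    ] F [ 0.7059  1.9355 -2.8028] M [ 0.0941 -0.067   0.0887] g 0.133 q [-0.0739  0.4925  1.5918  0.0024  1.052   1.2871]
bubble centroid 372.64652760266534 extent [327 416]
lines 268 502 green ends [0]
vial 67 704 385.5
time: 22.9
tool_pos: [0.515, 0.0792, 0.2851]
t 22.9 p [0.515  0.0792 0.2851] yaw_y -78.2 z [-0.0002  0.0012 -1.    ] F [-0.0296 -0.4541  0.2261] M [ 0.0115 -0.0173  0.0306] g -0.003 q [-0.0754  0.3048  1.3057  0.0012  1.5313  1.2886]
bubble centroid 370.2561658749027 extent [332 435]
lines 268 534 green ends [0]
vial 66 690 378.0
```

View pics/b10.png

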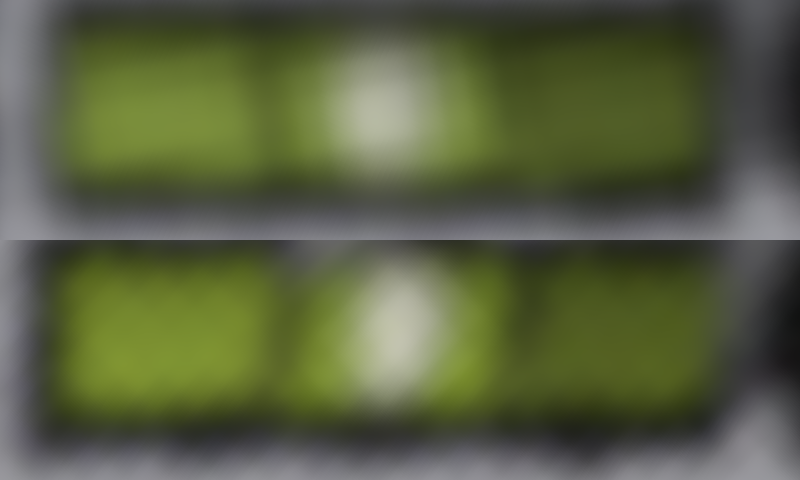

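Bubble now about +0.4 mm (top, 382 against 386) and +0.7 mm (side), as wanted. Next, locate the pad.

Run:
```python
from h import *
a=cv2.imread('pics/raw_b10top.png')[212:242,345:380];b=cv2.imread('pics/raw_b10side.png')[200:235,315:355]
a=cv2.resize(a,None,fx=10,fy=10,interpolation=cv2.INTER_CUBIC);b=cv2.resize(b,None,fx=10,fy=10,interpolation=cv2.INTER_CUBIC)
o=np.zeros((350,750,3),'uint8');o[:300,:350]=a;o[:350,350:]=b
cv2.imwrite('pics/pad.png',np.clip(o.astype(float)*2,0,255).astype('uint8'))
```

```text
(no output)
```

View pics/pad.png

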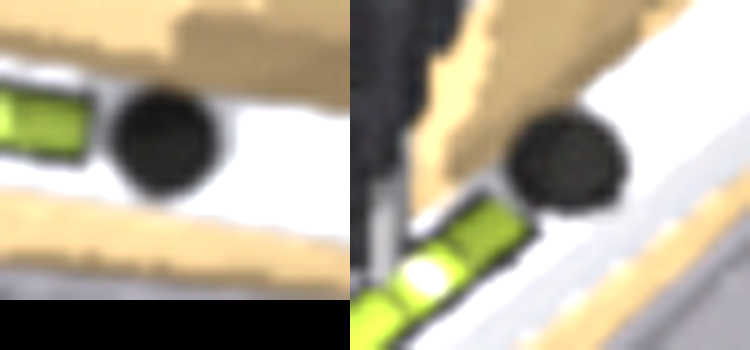

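Run:
```python
from h import *
np.set_printoptions(precision=4,suppress=True)
print(atz('top',361.3,225.8,.100),atz('side',336.8,215.3,.102),tri((361.3,225.8),(336.8,215.6)))
```

```text
[ 0.5766 -0.1079  0.1   ] [ 0.5741 -0.1021  0.102 ] (array([ 0.5777, -0.1082,  0.0932]), np.float64(0.00034169721042256806))
```

```bash
python3 -m handwheel '[0.010,-0.031,-0.01,0,0,0,-1, 0.010,-0.031,-0.02,0,0,0,-1, 0.010,-0.031,-0.02,0,0,0,-1, 0.010,-0.031,-0.02,0,0,0,-1, 0.010,-0.031,-0.02,0,0,0,-1, 0.008,-0.025,-0.02,0,0,0,-1, 0,0,0,0,0,0,-1]' 50| head -2;python3 st.py
python3 - <<'E'
from h import *
snap('side','s11',(270,170,390,260),6);snap('top','t11',(310,190,410,260),7)
E
```

```text
time: 23.7
tool_pos: [0.5743, -0.1069, 0.17]
t 23.7 p [ 0.5743 -0.1069  0.17  ] yaw_y -78.0 z [ 0.0012  0.0024 -1.    ] F [-0.5518  0.6825  0.6081] M [0.0418 0.0688 0.0206] g -0.006 q [-0.3877  0.5044  1.3267  0.0027  1.3103  0.9725]
```

View pics/s11.png

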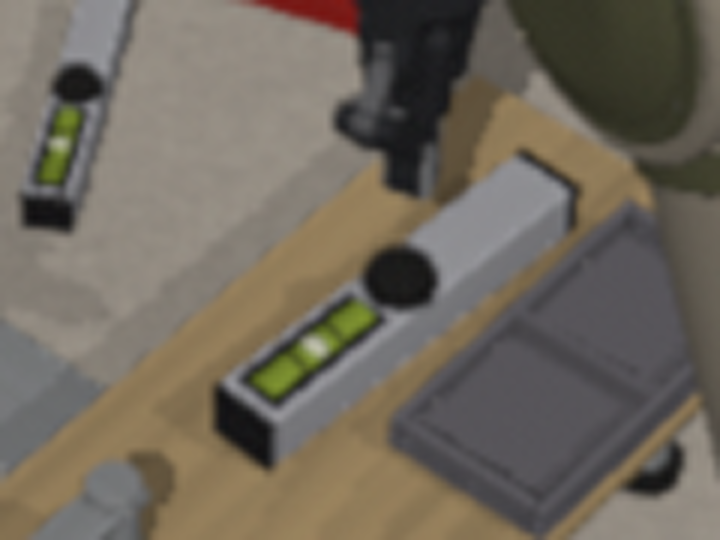

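View pics/t11.png

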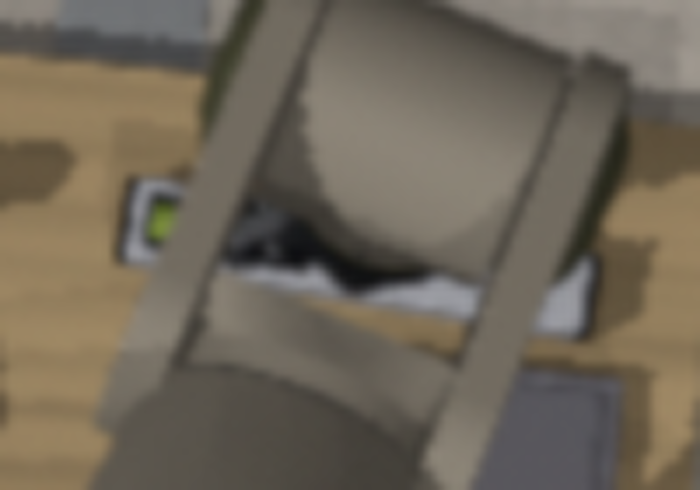

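The side crop shows the vial clear of the arm. The bubble at (317,347) lies midway between lines near (292,358) and (340,332). Descending to just above the pad.

```bash
python3 -m handwheel '[0.001,0,-0.018,0,0,0,-1, 0,0,-0.015,0,0,0,-1, 0,0,-0.008,0,0,0,-1, 0,0,0,0,0,0,-1]' 50| head -2;python3 st.py
python3 - <<'E'
from h import *
snap('side','s12',(270,170,390,260),6)
E
```

```text
time: 24.2
tool_pos: [0.5764, -0.101, 0.1348]
t 24.2 p [ 0.5764 -0.101   0.1348] yaw_y -77.6 z [ 0.011  -0.     -0.9999] F [-1.0681  0.6081  0.7817] M [0.0091 0.0449 0.0256] g -0.0 q [-0.3773  0.5386  1.3782  0.0043  1.2145  0.976 ]
```

View pics/s12.png

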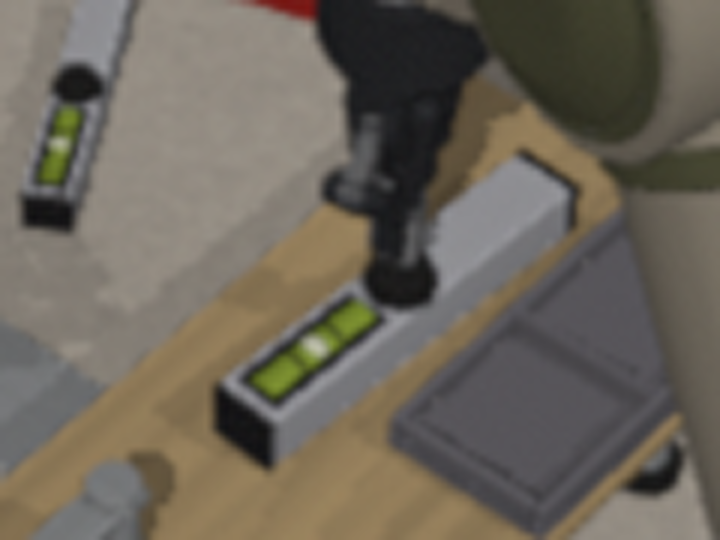

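```bash
python3 -m handwheel '[0,-0.006,-0.004,0,0.01,0,-1, 0,0,-0.004,0,0,0,-1, 0,0,0,0,0,0,-1]' 50| head -2;python3 st.py
```

```text
time: 24.55
tool_pos: [0.5774, -0.1072, 0.1292]
t 24.55 p [ 0.5774 -0.1072  0.1292] yaw_y -77.6 z [ 0.0047 -0.0018 -1.    ] F [ 0.774  -0.0461  0.5752] M [ 0.0244 -0.0531  0.0017] g -0.003 q [-0.3851  0.5503  1.3745  0.0001  1.2117  0.9687]
```

```bash
for i in 1; do :; done; python3 -m handwheel '[0,0,-0.004,0,0,0,-1, 0,0,-0.003,0,0,0,-1, 0,0,0,0,0,0,-1]'| head -2;python3 st.py; python3 -m handwheel '[0,0,-0.003,0,0,0,-1, 0,0,0,0,0,0,-1]'| head -2;python3 st.py
```

```text
time: 24.85
tool_pos: [0.5775, -0.1074, 0.1219]
t 24.85 p [ 0.5775 -0.1074  0.1219] yaw_y -77.6 z [ 0.0053 -0.002  -1.    ] F [ 0.2791 -0.3498 -0.2601] M [0.007  0.0298 0.0229] g 0.002 q [-0.3853  0.5586  1.3833  0.0001  1.1941  0.9688]
time: 25.05
tool_pos: [0.5777, -0.1075, 0.1188]
t 25.05 p [ 0.5777 -0.1075  0.1188] yaw_y -77.6 z [ 0.0058 -0.0022 -1.    ] F [-0.2981  0.4932  2.0313] M [0.091  0.1837 0.0021] g -0.0 q [-0.3853  0.5621  1.3868  0.0001  1.1864  0.9688]
```

```bash
python3 -m handwheel '[0,0,-0.0015,0,0,0,-1, 0,0,0,0,0,0,-1]'| head -2;python3 st.py; python3 -m handwheel '[0,0,-0.0015,0,0,0,-1, 0,0,0,0,0,0,-1]'| head -2;python3 st.py
```

```text
time: 25.25
tool_pos: [0.5777, -0.1075, 0.1177]
t 25.25 p [ 0.5777 -0.1075  0.1177] yaw_y -77.6 z [ 0.0061 -0.0024 -1.    ] F [-0.986   0.0593  2.6136] M [ 0.0187  0.1975 -0.0297] g 0.002 q [-0.3853  0.5633  1.3883  0.0001  1.1834  0.9688]
time: 25.45
tool_pos: [0.5777, -0.1075, 0.1166]
t 25.45 p [ 0.5777 -0.1075  0.1166] yaw_y -77.6 z [ 0.0065 -0.0027 -1.    ] F [-1.4507  0.8749  4.596 ] M [0.079  0.273  0.0381] g 0.002 q [-0.3852  0.5644  1.3898 -0.      1.1803  0.9688]
```

```bash
python3 -m handwheel '[0,0,-0.0015,0,0,0,-1, 0,0,0,0,0,0,-1]'| head -2;python3 st.py; python3 -m handwheel '[0,0,-0.0015,0,0,0,-1, 0,0,0,0,0,0,-1]'| head -2;python3 st.py
```

```text
time: 25.65
tool_pos: [0.5777, -0.1075, 0.1155]
t 25.65 p [ 0.5777 -0.1075  0.1155] yaw_y -77.6 z [ 0.007  -0.0029 -1.    ] F [-2.0827  0.6123  5.9308] M [0.1247 0.3131 0.0003] g 0.001 q [-0.3852  0.5656  1.3915 -0.0001  1.177   0.9688]
time: 25.85
tool_pos: [0.5778, -0.1075, 0.1144]
t 25.85 p [ 0.5778 -0.1075  0.1144] yaw_y -77.6 z [ 0.0074 -0.0031 -1.    ] F [-1.6997 -0.1946  7.2001] M [ 0.1241  0.3383 -0.0134] g -0.001 q [-0.3852  0.5667  1.393  -0.0001  1.1739  0.9688]
```

About 7 N now, so about 5 mm of travel. Holding while the bubble settles.

```bash
python3 -m handwheel '[0,0,0,0,0,0,-1, 0,0,0,0,0,0,-1, 0,0,0,0,0,0,-1, 0,0,0,0,0,0,-1, 0,0,0,0,0,0,-1, 0,0,0,0,0,0,-1, 0,0,0,0,0,0,-1, 0,0,0,0,0,0,-1, 0,0,0,0,0,0,-1, 0,0,0,0,0,0,-1, 0,0,0,0,0,0,-1, 0,0,0,0,0,0,-1, 0,0,0,0,0,0,-1, 0,0,0,0,0,0,-1]'| head -2;python3 st.py; python3 bub.py b13
python3 - <<'E'
from h import *
crop('b13side','s13',(270,170,390,260),6)
o=cv2.imread('pics/b13.png')[240:]; p=cv2.imread('pics/b10.png')[240:];cv2.imwrite('pics/b13c.png',np.vstack([p,o]))
E
python3 st.py
```

```text
time: 27.25
tool_pos: [0.5777, -0.1075, 0.116]
t 27.25 p [ 0.5777 -0.1075  0.116 ] yaw_y -77.6 z [ 0.0086 -0.0039 -1.    ] F [-0.6284  0.407   4.3431] M [0.016  0.2684 0.0113] g -0.0 q [-0.3851  0.5643  1.3923 -0.0004  1.1756  0.9688]
t 27.35 p [ 0.5777 -0.1075  0.1161] yaw_y -77.6 z [ 0.0087 -0.0039 -1.    ] F [-1.6296 -0.5386  4.8607] M [ 0.0731  0.302  -0.0247] g -0.001 q [-0.3851  0.5642  1.3923 -0.0004  1.1756  0.9689]
```

View pics/s13.png

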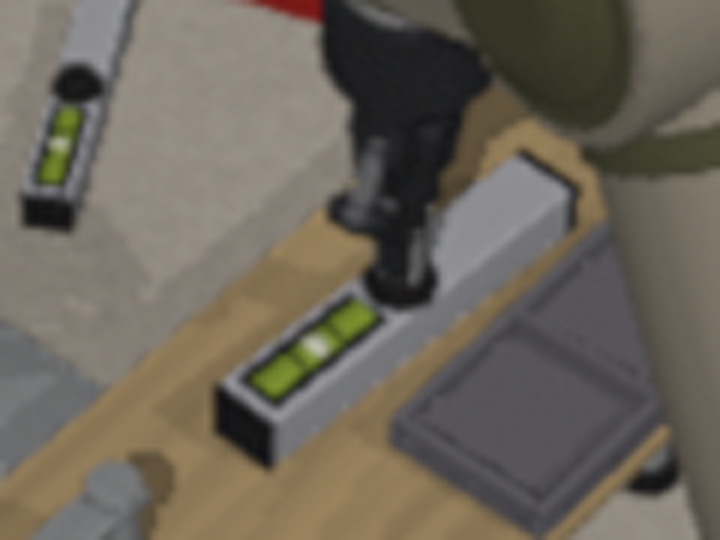

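View pics/b13c.png

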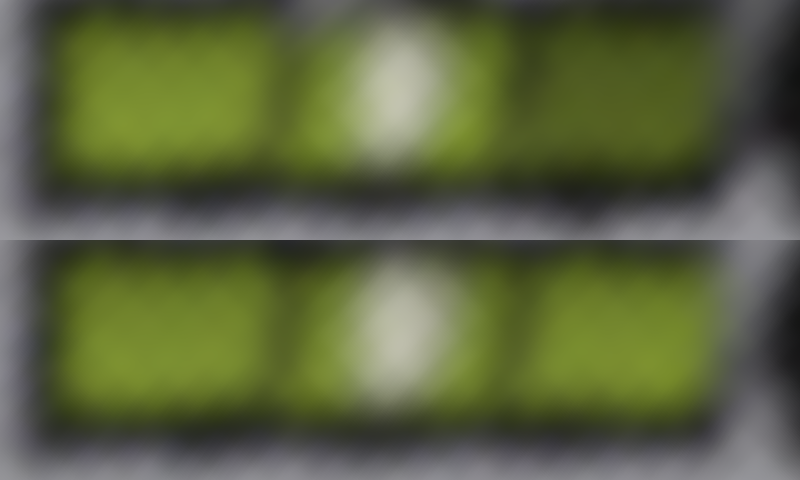

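The bubble is centred (398 against a line middle of 402), but hold rows let the tool creep up 1.5 mm. I'll press a little deeper and let camera calls, which hold the target, pass the settling time.

```bash
python3 -m handwheel '[0,0,-0.0018,0,0,0,-1, 0,0,-0.0016,0,0,0,-1]'| head -2;python3 - <<'E'
from h import *
for i in range(12):
    imaging.capture('side'); s=readout.get_state(); print(round(s['time'],2),s['tool_pos'][2].round(4),round(s['force'][2],1),end=' | ')
E
```

```text
time: 27.55
tool_pos: [0.5777, -0.1074, 0.113]
27.6 0.1129 7.8 | 27.65 0.113 7.8 | 27.7 0.1131 8.1 | 27.75 0.1131 8.0 | 27.8 0.1132 7.9 | 27.85 0.1132 7.9 | 27.9 0.1132 7.5 | 27.95 0.1132 7.6 | 28.0 0.1132 7.3 | 28.05 0.1131 8.1 | 28.1 0.1132 6.5 | 28.15 0.1132 6.7 |
```

```bash
python3 - <<'E'
from h import *
f=[]
for i in range(16):
    imaging.capture('side'); s=readout.get_state(); f.append(s['force'][2])
print(s['time'],s['tool_pos'],np.mean(f),max(f))
E
python3 bub.py b14
python3 - <<'E'
from h import *
crop('b14side','s14',(250,160,400,290),5)
E
```

```text
28.95 [ 0.57773877 -0.1074556   0.11316968] 7.573485435202268 8.86187054733383
```

View pics/b14.png

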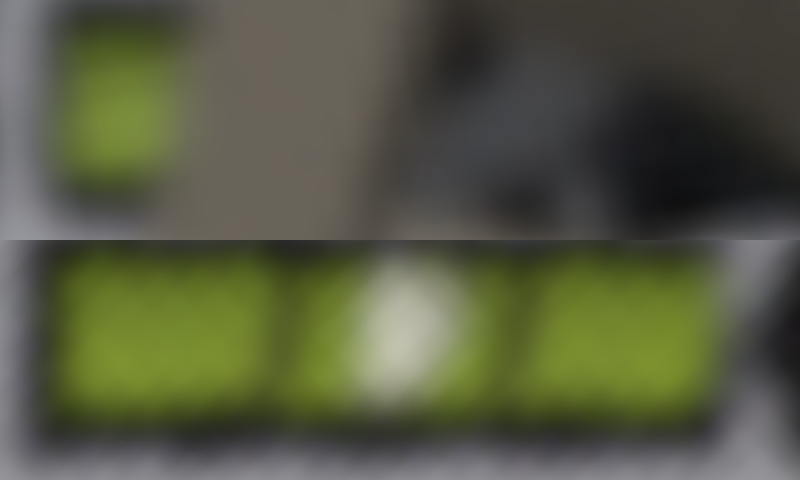

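View pics/s14.png

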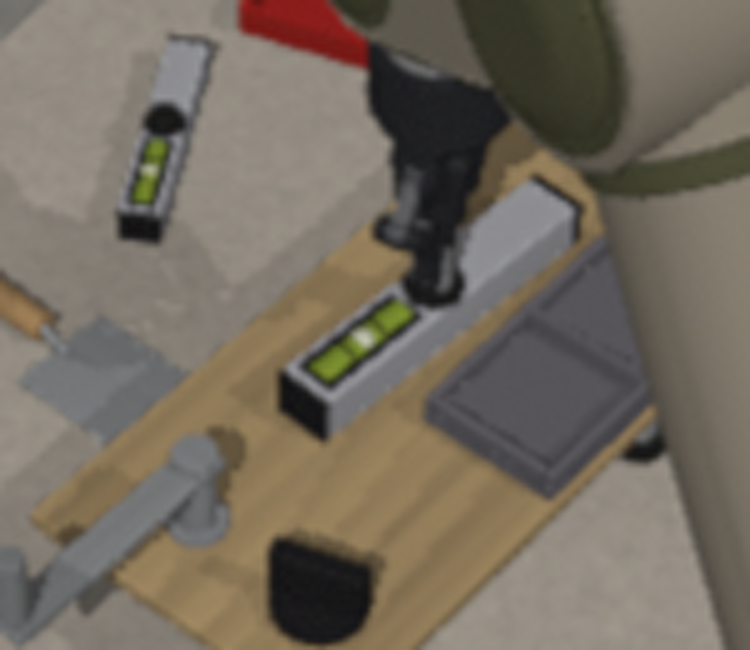

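The bubble is centred (side: 405 against about 402) and the pad holds at about 7.6 N. One last check before handing in: that the guard stayed at its stop when I backed off.

Run:
```python
from h import *
a=cv2.imread('pics/raw_b10top.png')[190:250,245:310];b=cv2.imread('pics/raw_b14side.png')[235:300,235:305]
a=cv2.resize(a,None,fx=6,fy=6,interpolation=cv2.INTER_CUBIC);b=cv2.resize(b,None,fx=6,fy=6,interpolation=cv2.INTER_CUBIC)
o=np.zeros((390,390+420,3),'uint8')[:, :800];o[:360,:390]=a;o[:390,390:800]=b[:,:410]
cv2.imwrite('pics/guard.png',o)
```

```text
(no output)
```

View pics/guard.png

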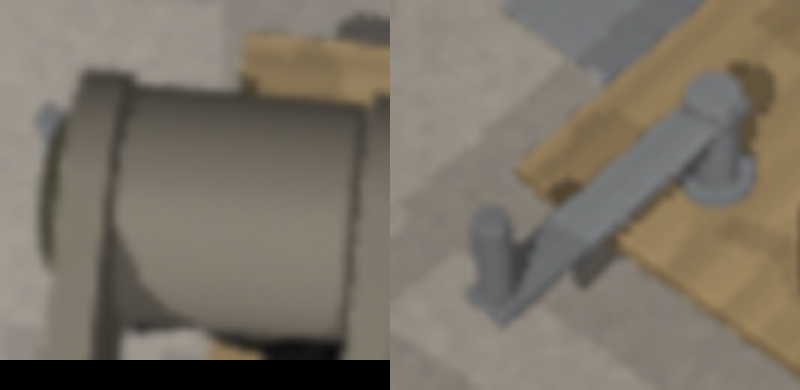

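Run:
```python
from h import *
crop('b14top','g14',(245,190,345,265),8)
```

```text
(no output)
```

View pics/g14.png

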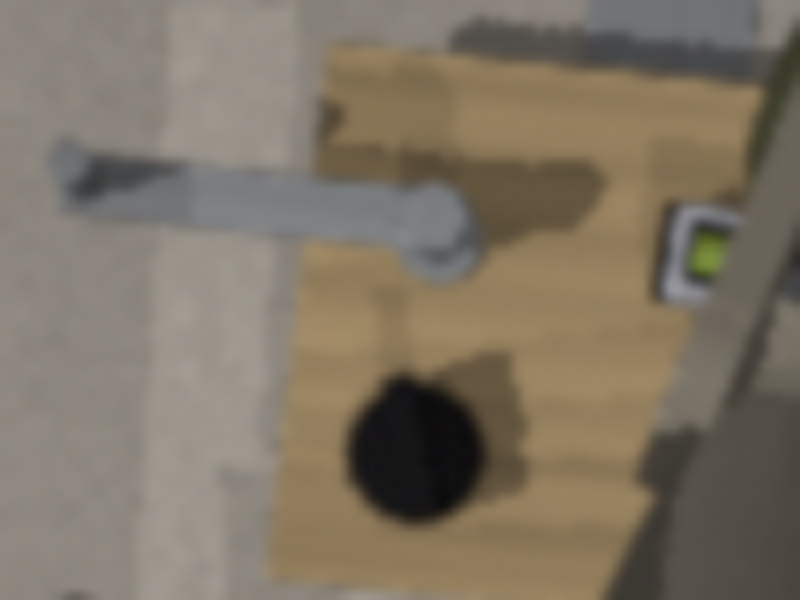

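```bash
python3 - <<'E'
from h import *
np.set_printoptions(precision=4,suppress=True)
h0=tri((299.4,216),(289,250.6))[0];p0=tri((288.4,258.6),(324.4,270))[0]
h1,e1=tri((299.6,216.5),(288.8,250.3));p1,e=tri((253.8,209.6),(252,271.3))
print(h1,e1,p1,e)
an=lambda p,h:np.degrees(np.arctan2(*(p-h)[1::-1]))
h=(h0+h1)/2
print(an(p0,h),an(p1,h),an(p0,h)-an(p1,h))
# arm centreline on top face z=.11 : pixels
q=atz('top',245+70/8,190+188/8,.11);r=atz('top',245+430/8,190+213/8,.113);print(an(q,r))
b0=np.array([.4748,.1324,0]);b1=np.array([.4404,-.2479,0]);print('board y',an(b0,b1))
E
python3 st.py
```

```text
[0.6009 0.0695 0.1109] 0.0016921455783987795 [0.6122 0.1948 0.1518] 0.0010162752008228396
167.7918948564332 84.97441731348445 82.81747754294875
86.32943719555088
board y 84.83138183596697
t 29.05 p [ 0.5777 -0.1075  0.1132] yaw_y -77.6 z [ 0.0091 -0.0041 -0.9999] F [-2.8418  0.6418  7.6663] M [ 0.1083  0.5519 -0.044 ] g -0.002 q [-0.385   0.5674  1.3959 -0.0004  1.1682  0.9689]
```

The handle measures 85° in world, and the board's long axis is 84.8°. So the arm points straight out along the board, where it ran hard onto its stop earlier (40 N). The start reading of 168° against 175° for fully closed just means it began slightly ajar: in the first picture the arm lay about 6 mm off the knob's centre. The guard is open, so I'm handing in while still pressing.

```bash
python3 st.py
python3 - <<'E'
from rig import manip
print(manip.job_done())
E
```

```text
t 29.05 p [ 0.5777 -0.1075  0.1132] yaw_y -77.6 z [ 0.0091 -0.0041 -0.9999] F [-2.8418  0.6418  7.6663] M [ 0.1083  0.5519 -0.044 ] g -0.002 q [-0.385   0.5674  1.3959 -0.0004  1.1682  0.9689]
the job is handed in; nothing more can be done
None
```

I handed the job in at 29 s, with the arm still pressing the thumb pad and the bubble centred in the last picture.

**What I did**
- **Guard:** I swung the guard arm round to its stop with the fingers around the post. The wrist force peaked at about 40 N, on the fingers, as it hit the stop.
- **Knob:** I turned the knob about 1.3 rad clockwise. Letting go showed the bubble about 1.4 mm past centre, because the gripper had been flexing the board. It took two small turns back to settle it at about +0.4 to +0.7 mm.
- **Pad:** I pressed the pad to about 5.6 of its 6 mm.

**Last checks**
- **Bubble, pressed:** it is within about 0.5 mm of midway, but only in the side view, because the arm hid the vial from the top camera.
- **Press force:** it averaged about 7.6 N and the depth held steady.
- **Jars, bowl and palette knife:** I never reached for them, but I did not measure their positions again at the end.

**A reading that disagreed:** the guard's swing measured only about 83° from its starting position. I put this down to it starting about 6° ajar. At the end the arm lay along the board's long axis (85° against 84.8°), which matches the open stop.

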